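# Unpin the bench tipper, park the pin, tip the soap base into the melter

## Task

Charge the melter: draw the red-handled lock pin out of the tipper and park it in the yellow keeper, lying with its handle in the channel and its shank in the two notches. Then tip the white caddy by its rear bar until its flap swings open and all three soap bricks have slid into the melter's pan, and lower the caddy gently (do not let it fall) until it lies level on its rest again. Do not disturb the bottles, cups, towel roll and spatula standing about.

Things in the scene. Friction and masses are not known exactly. Their poses are not given: they have to be found in the camera images.
- stand: Fixed aluminium stand of the tipper, 172 x 170 footprint. Origin on the bench under the tipping axis; +x is the way the caddy tips, towards the melter, z up. Two cheek plates, 8 thick, outer faces at y = -78 and +78, x from -136 to +12, up to z = 125 (150 at the axis). On them sits the caddy, its side walls at y = -69 to +69, up to z = 205.
- bore (a point): Mouth of the lock pin's bore, on the outer face of the stand's -y cheek (x = -85, y = -78, z = 102 of the stand). Axes as the stand's; the bore runs along y, 17.5 across, on through two drilled lugs under the caddy (the far one ends 94 in), so the caddy cannot tip until the pin is drawn right out.
- caddy (a joint): Tipping angle of the white open-topped caddy: 0 level on its rest bar, grows as the rear rises, stop at 1.15. 160 long (x from -115 to +45 of the stand), 130 wide, 76 high, 0.45 kg, bricks 0.2 kg more. Swings freely: it falls back from small angles and, empty, leans to its stop from large ones, so hold it throughout. The bricks slide out between 0.4 and 1.0.
- caddy_axis (a point): Point on the tipping axis, in the middle of the caddy's width, 130 above the bench; its axes are the caddy's (x forward, y along the tipping axis, z up when level). Positive tipping turns about +y: x dips.
- caddy_bar (a point): Middle of the caddy's rear bar: a black round grip of diameter 16, 76 long along the caddy's y axis, 45 behind the rear wall, with a bracket at each end. Level, it is 160 behind and 62 above the tipping axis (192 above the bench). Fixed to the caddy; it can turn in the fingers as it follows its arc. Axes as the caddy's.
- flap (a joint): Opening angle of the blue flap over the caddy's front mouth, hung on a rod along the mouth's top edge: 0 shut, up to 1.6. It hangs by its own weight, so it opens by about as much as the caddy is tipped and shuts again as the caddy is lowered.
- pin: Lock pin, loose, 0.18 kg: round steel shank of diameter 14, length 105, and red square handle 28 x 28 x 70. Origin on the axis at the shoulder between them; +y runs along the shank to the tip, the handle from y = -70 to 0. Balances at about y = +20. At the start it lies level in the bore, shoulder 4 to 10 off the cheek, +y inwards: draw it along its -y. Lying flat it is 4 degrees nose-down and does not roll.
- pin_tip (a point): Point on the pin's axis at the end of the shank, 105 from the shoulder. Axes as the pin's.
- keeper: Fixed yellow keeper for the pin, base plate 64 x 196 x 6. Origin on the bench below the parked pin's shoulder; +y is the way the parked shank points, x across. Parked, the pin's axis is at z = 40, x = 0, shoulder at y = 0 give or take 3. No finger fits beside the handle in the channel, so lay the pin in by its bare shank, which lies free from y = +9 to +86 over the base plate.
- keeper_channel (a point): Middle of the floor (z = 26) of the keeper's channel for the handle: 34 wide inside, y from -73 to +3 of the keeper, walls up to z = 66, flared side lips up to z = 77 (62 wide over them). Its wall at y = +3 to +9 has a notch 17 wide for the shank, open at the top. Axes as the keeper's.
- keeper_lug (a point): Bottom of the notch (z = 32) in the keeper's end lug, for the tip end of the shank: the lug is at y = +86 to +94 of the keeper, 41 wide, its notch 19 wide, open at the top with flared lips up to z = 65. Axes as the keeper's.
- melter: Fixed water-bath melter, black housing 186 (x) x 226 (y) with a steel pan. Origin on the bench at its centre; axes as the stand's. The pan inside is 164 (x) x 204 (y), its floor at z = 20, its rim at z = 77.
- brick0: Brick of soap base, amber, 66 x 32 x 28, 0.065 kg, loose in the caddy. Origin at its centre.
- brick1: Brick of soap base, pink, same size. Origin at its centre.
- brick2: Brick of soap base, green, same size. Origin at its centre.
- bottle_a: White closed bottle with a red cap, upright, loose: diameter 56, height 150. Origin at the centre of its foot. Leave it alone.
- bottle_b: White closed bottle with a red cap, upright, loose: diameter 56, height 150. Origin at the centre of its foot. Leave it alone.
- scent_yellow: Small amber bottle with a yellow cap, upright, loose: diameter 38, height 85. Origin at the centre of its foot. Leave it alone.
- scent_purple: Small amber bottle with a purple cap, upright, loose: diameter 38, height 85. Origin at the centre of its foot. Leave it alone.
- cups: Stack of clear plastic cups, upright, loose: diameter 70, height 139. Origin at the centre of its foot. Leave it alone.
- towel_roll: Paper towel roll standing on end, loose: diameter 112, height 220. Origin at the centre of its foot. Leave it alone.
- spatula: Spatula lying flat, loose: 280 long along its x axis, 65 wide, 20 high. Origin at its middle. Leave it alone.
- mould: Filled pink soap mould, fixed: 190 (x) x 85 (y) x 55 high. Origin at the centre of its foot.
Things that resemble listed ones, but are neither listed nor needed, are in the scene too. Leave any blue look-alike of the brick1 alone. There is more than one size of the pin; the one meant has the size given above.

How it is judged:
By the outcome, as a careful person would: the job done as asked, in the order asked, and still so for the second after the job is handed in, with the robot touching nothing.
It also fails if it takes over 72 s, if anything falls off the work surface, if the arm or the gripper's body presses on something with over 40 N, if the wrist force passes 120 N, or if a joint passes its speed limit or range.

## Robot

A 6-joint arm with a two-finger parallel gripper is mounted at the origin on the work surface. World frame = base frame: x ahead of the robot, y to its left, z up, the work surface at z = 0. Lengths are in m, angles in degrees, forces in N, time in s.
With the tool pointing down it reaches from about 0.325 to 0.775 m from the base axis. Payload 5.5 kg.
Tool frame: the origin (TCP) lies at the very end of the fingers, on their centre line; the grasp point (between the pads) lies 19 mm behind it; z points along the fingers, y is the direction in which the jaws open and shut (so a half turn about z gives the same grasp; the last joint's range is limited). The gripper opens to 85 mm and grips with 20 to 120 N. Pads are 22 mm wide; open, the fingers measure 114 mm over their backs; the gripper's body (76 mm by 85 mm) begins 54 mm behind the grasp point. The pads swing forward as they close: fully open they stand 13 mm farther back than shut.
Start: joints at [67.512, 5.22, 70.514, -0, 104.267, -3.249], TCP at [0.198, 0.567, 0.231] pointing down, gripper open.
Joint ranges: [-164.24, 164.24], [-49.07, 125.15], [9.68, 141.18], [-86.29, 266.29], [3.28, 154.24], [-151.56, 151.56]. Speed limits (degrees/s): [147.25, 147.25, 172.46, 180, 180, 180].

## Interface

Orientations are given as a 3x3 rotation matrix whose columns are the frame's x, y, z axes.
In Python, from bench import env gives the robot as it stands.
- The arm moves only by the tool arm_command, never from a script. Its argument "targets" is text: rows parted by semicolons, each of 7 numbers parted by spaces: the shift along the world's x, y, z each as a share of 0.5 m, from -1 to 1, then the turn, a rotation vector about the world's x, y, z each as a share of 2 pi rad, from -1 to 1, then the gripper command: -1 is shut, 1 is fully open, values between are in proportion. A call has 1 to 10 rows; each row is the pose to reach, as a shift and turn from the pose measured when the call began, turning the shorter way round; what a row does not reach only later rows make up. A row lasts 1/10 s, in which the tool goes at most 50 mm and 8.59 degrees, less where a joint would pass 70% of its speed; a pose out of reach is approached as far as the arm can. A call with a number of a shift or a turn outside -1 to 1 is refused whole. A call with a gripper value outside its range is refused whole. The fingers move at their own pace and stop on an object; "force" is the grip in N (left out, the last holds). Time passes only in rows, so rows that repeat a pose let the fingers close. It gives the time, the measured TCP pose, the force and the opening at its end, in the units of the state.
- env.read_state(): the state, without advancing time (a new reading comes with each control period).
- env.camera(name): name is "scene" or "top" or "wrist"; returns the picture (400x640x3 uint8, red, green, blue); there is no depth.
- env.camera_info(name): a dict with "vfov" (degrees; the focal length in pixels is half the picture's height over the tangent of half this angle, whatever the lens; pixels are square), "cx", "cy" (the principal point, pixels), "cam_to_world" (4x4, takes a point from camera to world coordinates). Camera axes: x right, y down, z forward; pixel columns grow to the right and rows downward; lengths in m; the calibration is good to about 2 mm. A picture is of the moment at which its call begins: read the wrist's pose just before it. camera_info takes no time and is no camera call; for the wrist camera it gives the pose at the moment of the call.
- env.finish_job(): hands the job in, once; it reports no verdict.
The state is a dict: "t": time; "joints": joint angles; "qd": joint speeds; "tau": joint torques, N m; "tcp_pos": TCP position; "orientation": TCP orientation; "contact_force": force on the tool from outside, world axes, zero at the start; "wrist_torque": the same for the moment, N m; "width": finger opening in m.
Only numpy, scipy, OpenCV 4.12 (cv2) and the standard library are available. Lean on these libraries where they do the work, as an engineer would, in place of code of your own. Each camera call takes 0.05 s, during which the arm holds its last target.

## Working session

There is one attempt and no reset: what is moved stays moved. The work goes in short steps, Python scripts to look and compute and a tool call to move; the robot and the scene stay as the last step left them, time stands still between calls to the robot, and variables do not carry over. Pictures are saved under pics/ and viewed, and the job is handed in when it is done.

Besides the shell and the picture viewer there is one more tool, called as a command line: name --argument value ..., lists and objects as JSON in quotes. arm_command: Moves the arm, as the interface text tells. Its arguments: {"type":"object","properties":{"targets":{"type":"string"},"force":{"type":"number"}},"required":["targets"]}

```bash
ls; mkdir -p pics; python3 - <<'E'
from bench import env
import cv2,json
s=env.read_state();print(s)
for n in ["scene","top","wrist"]:
    im=env.camera(n);cv2.imwrite(f"pics/{n}0.png",im[:,:,::-1]);i=env.camera_info(n);print(n,i)
E
```

```text
pics
{'t': 0.0, 'joints': array([ 6.75106204e+01,  5.26385545e+00,  7.05813664e+01,  4.39069945e-04,
        1.04265777e+02, -3.25091806e+00]), 'qd': array([-0.14728456,  0.10386165, -0.06214543, -0.01232001,  0.00358828,
       -0.08412111]), 'tau': array([ 6.12565350e-05, -4.58714104e+01, -4.18039119e+01,  2.83926619e-05,
        1.14013118e-02,  3.72322904e-05]), 'tcp_pos': array([0.1976173 , 0.56623328, 0.23014811]), 'orientation': array([[-9.44155972e-01,  3.29498014e-01, -7.47899161e-04],
       [ 3.29498842e-01,  9.44154288e-01, -1.78711923e-03],
       [ 1.17279963e-04, -1.93375120e-03, -9.99998123e-01]]), 'contact_force': array([-0.00250717,  0.56925952,  0.65250709]), 'wrist_torque': array([-0.04394303,  0.00482016,  0.02091588]), 'width': 0.08527909732612131}
scene {'vfov': 53.81978476415152, 'cx': 314.7159890937142, 'cy': 189.612615654099, 'cam_to_world': array([[-0.27606692,  0.59248011, -0.75680537,  1.50923612],
       [ 0.96110405,  0.17683045, -0.21215562,  0.26195837],
       [ 0.00812825, -0.78593785, -0.61825207,  0.94341889],
       [ 0.        ,  0.        ,  0.        ,  1.        ]])}
top {'vfov': 54.07806160992074, 'cx': 317.560743064051, 'cy': 201.2381298699608, 'cam_to_world': array([[-0.0269758 , -0.99355889,  0.11005921,  0.38478646],
       [-0.99962328,  0.02736873,  0.0020608 ,  0.00434336],
       [-0.00505971, -0.10996216, -0.9939229 ,  1.29153181],
       [ 0.        ,  0.        ,  0.        ,  1.        ]])}
wrist {'vfov': 59.75889669506032, 'cx': 325.89352435291147, 'cy': 196.30584834288695, 'cam_to_world': array([[ 0.33045189,  0.9102166 ,  0.24961429,  0.13480689],
       [ 0.94382078, -0.318133  , -0.08940767,  0.58804846],
       [-0.0019698 ,  0.26513608, -0.96420899,  0.37354693],
       [ 0.        ,  0.        ,  0.        ,  1.        ]])}
```

View pics/scene0.png

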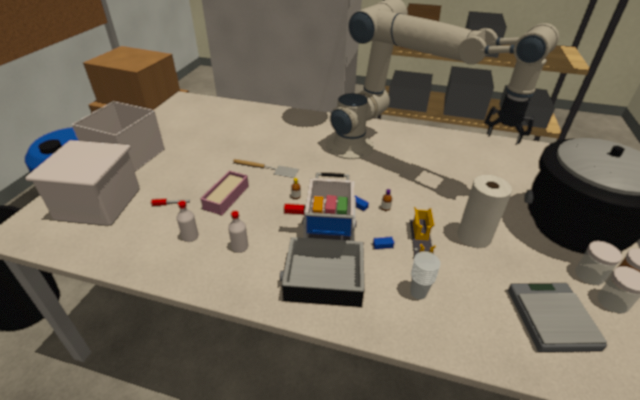

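View pics/top0.png

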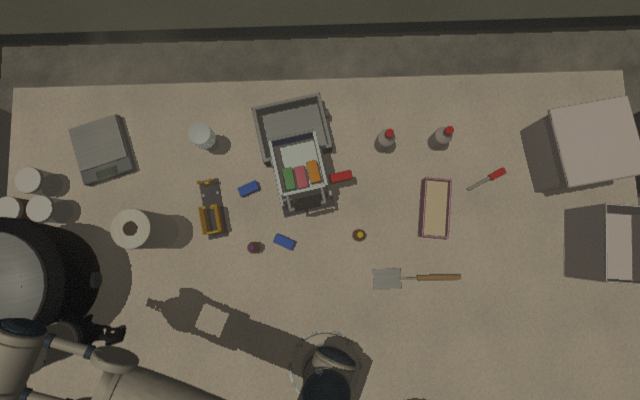

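View pics/wrist0.png

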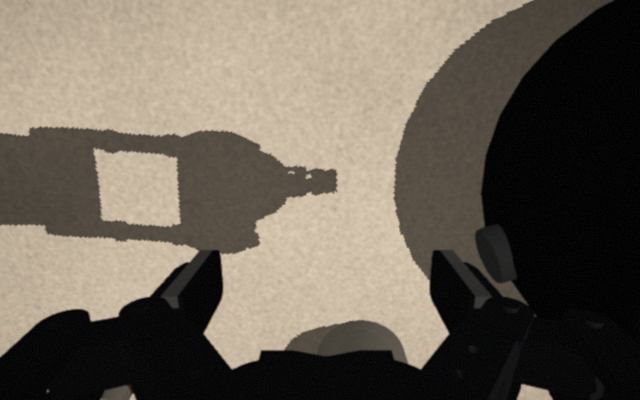

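The red pin candidates are the handle beside the caddy at top (342,177) / scene (294,209), and a thin red-handled tool lying free at top (487,180) / scene (170,202). The one in the tipper fits the description. The blue bricks at top (249,188) and (285,241) are look-alikes to leave alone. I'll check enlarged crops next.

```bash
cat > h.py <<'E'
import numpy as np,cv2
from bench import env
def K(i):
    f=200/np.tan(np.radians(i['vfov']/2));return f,i['cx'],i['cy']
def proj(i,P):
    P=np.atleast_2d(np.asarray(P,float));T=np.linalg.inv(i['cam_to_world']);c=P@T[:3,:3].T+T[:3,3]
    f,cx,cy=K(i);return np.c_[f*c[:,0]/c[:,2]+cx,f*c[:,1]/c[:,2]+cy]
def ray(i,u,v):
    f,cx,cy=K(i);T=i['cam_to_world'];d=T[:3,:3]@np.array([(u-cx)/f,(v-cy)/f,1]);return T[:3,3],d
def atz(i,u,v,z):
    o,d=ray(i,u,v);return o+d*(z-o[2])/d[2]
def crop(src,dst,x0,y0,x1,y1,k):
    im=cv2.imread(src)[y0:y1,x0:x1];im=cv2.resize(im,None,fx=k,fy=k,interpolation=cv2.INTER_CUBIC);cv2.imwrite(dst,im)
E
python3 - <<'E'
from h import *
crop('pics/top0.png','pics/c1.png',190,85,360,220,4.5)
crop('pics/scene0.png','pics/c2.png',270,160,450,300,4.2)
E
```

```text
(no output)
```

View pics/c1.png

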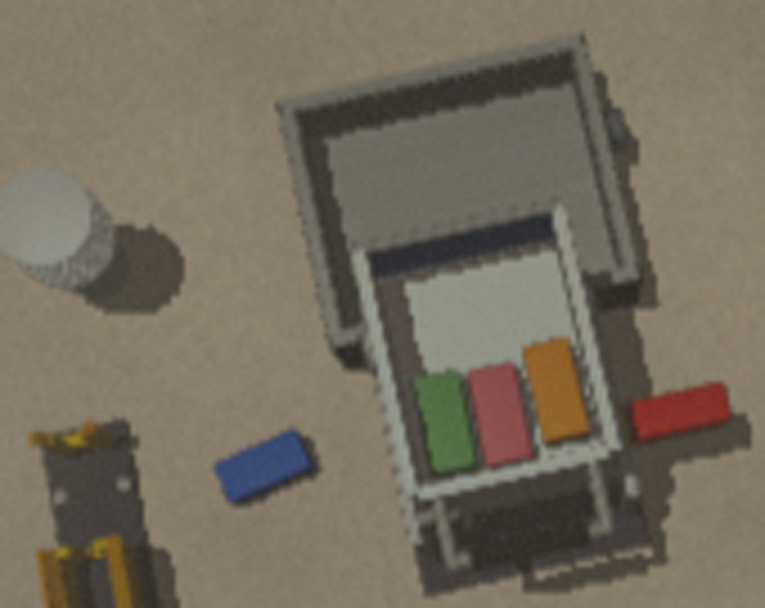

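View pics/c2.png

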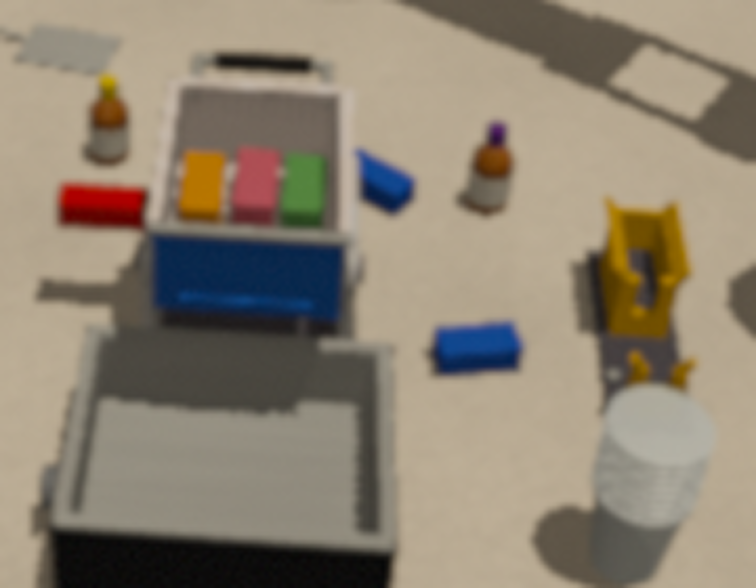

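```bash
cat > fit.py <<'E'
from h import *
from scipy.optimize import least_squares
it=env.camera_info('top');isc=env.camera_info('scene')
def T(u,v):return (190+(u+.5)/4.5-.5,85+(v+.5)/4.5-.5)
def S(u,v):return (270+(u+.5)/4.2-.5,160+(v+.5)/4.2-.5)
L=[('t',(.045,.067,.205),T(358,252)),('t',(.045,-.067,.205),T(560,208)),('t',(-.115,-.067,.205),T(615,450)),('t',(-.115,.067,.205),T(413,495)),
 ('s',(.045,-.069,.205),S(150,228)),('s',(.045,.069,.205),S(353,236)),
 ('s',(-.160,-.038,.192),S(217,62)),('s',(-.160,.038,.192),S(311,66))]
def w(p,P):
    c,s=np.cos(p[2]),np.sin(p[2]);P=np.asarray(P);return np.array([p[0]+c*P[0]-s*P[1],p[1]+s*P[0]+c*P[1],P[2]])
def res(p):
    return np.concatenate([proj(it if a=='t' else isc,w(p,P))[0]-q for a,P,q in L])
if __name__=='__main__':
    r=least_squares(res,[.6,.03,.2]);print(r.x[:2],np.degrees(r.x[2]));print(res(r.x).reshape(-1,2).round(1))
    p=r.x;print('bore',w(p,(-.085,-.078,.102)),'bar',w(p,(-.16,0,.192)))
    for z,uv in ((.116,(632,402)),(.116,(637,437)),(.116,(725,384)),(.116,(731,418))):print(atz(it,*T(*uv),z).round(3))
    crop('pics/top0.png','pics/c3.png',185,165,300,260,6.5)
E
python3 fit.py
```

```text
[0.65278076 0.06796375] 11.426295487591679
[[-1.1 -0.5]
 [-0.1 -1.1]
 [ 0.5 -0.7]
 [-1.3 -0.1]
 [-0.7 -2.2]
 [-0.1 -1.2]
 [-0.8 -0.7]
 [ 0.2 -0.4]]
bore [ 0.5849178  -0.02532943  0.102     ] bar [0.49595191 0.03626659 0.192     ]
[ 0.597 -0.033  0.116]
[ 0.573 -0.036  0.116]
[ 0.608 -0.097  0.116]
[ 0.585 -0.1    0.116]
```

View pics/c3.png

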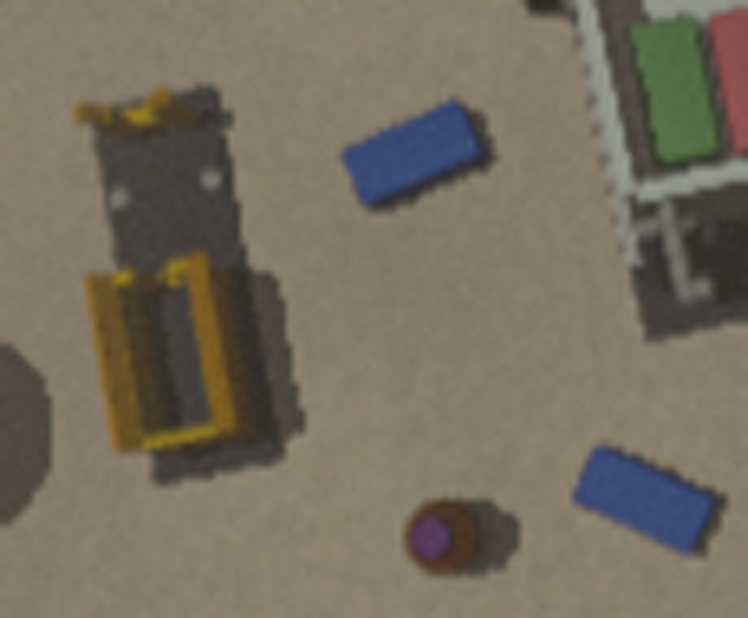

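arm_command --targets "0 0 0.24 0 0 0 1; 0 0 0.24 0 0 0 1; 0 0 0.24 0 0 0 1; 0.5 -0.73 0.24 0 0 0 1; 0.5 -0.73 0.24 0 0 0 1; 0.5 -0.73 0.24 0 0 0 1; 0.5 -0.73 0.24 0 0 0 1; 0.5 -0.73 0.24 0 0 0 1; 0.5 -0.73 0.24 0 0 0 1; 0.5 -0.73 0.24 0 0 0 1"

```text
t: 1.15
tcp_pos: [0.3961, 0.2757, 0.3502]
orientation: [[-0.944, 0.329, -0.001], [0.329, 0.944, -0.001], [0.0, -0.002, -1.0]]
contact_force: [0.7, 1.2, 1.2]
width: 0.0853
```

arm_command --targets "0.07 -0.1 0 0 0 0 1; 0.07 -0.1 0 0 0 0 1; 0.07 -0.1 0 0 0 0 1; 0.07 -0.1 0 0 0 0 1"

```text
t: 1.55
tcp_pos: [0.4307, 0.2263, 0.3501]
orientation: [[-0.944, 0.329, -0.001], [0.329, 0.944, -0.001], [0.001, -0.001, -1.0]]
contact_force: [-0.1, 0.1, 0.5]
width: 0.0855
```

```bash
python3 - <<'E'
from h import *
import pickle
s=env.read_state();i=env.camera_info('wrist');im=env.camera('wrist');print(s['tcp_pos'],s['t'],s['joints'].round(1))
cv2.imwrite('pics/w1.png',im[:,:,::-1]);pickle.dump(i,open('w1.pkl','wb'))
E
```

```text
[0.43069932 0.22626765 0.35009001] 1.55 [ 23.7  -8.7  71.9  -0.  116.9 -47.1]
```

View pics/w1.png

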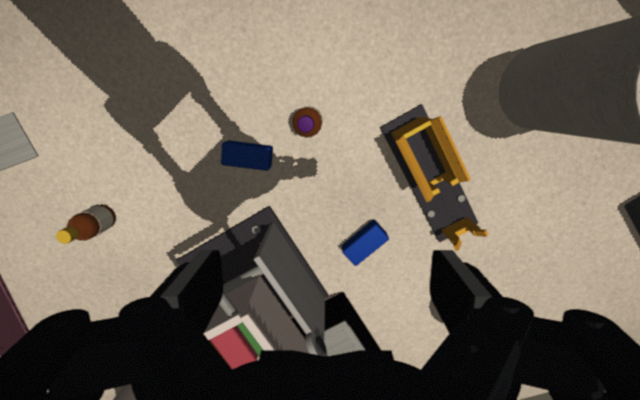

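```bash
python3 - <<'E'
from h import *
crop('pics/w1.png','pics/c4.png',370,90,500,260,3.5)
crop('pics/scene0.png','pics/c5.png',400,195,450,265,8)
E
```

```text
(no output)
```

View pics/c4.png

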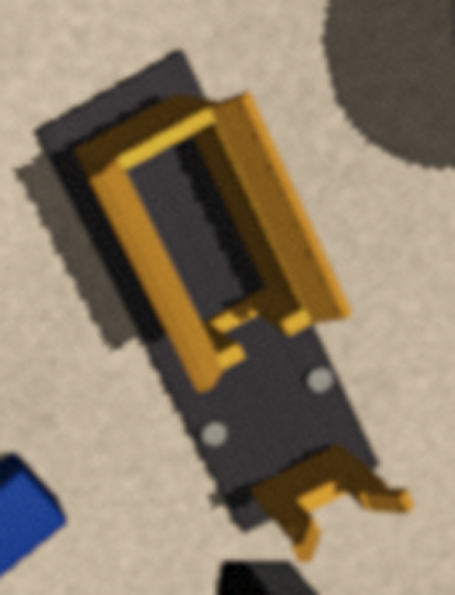

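View pics/c5.png

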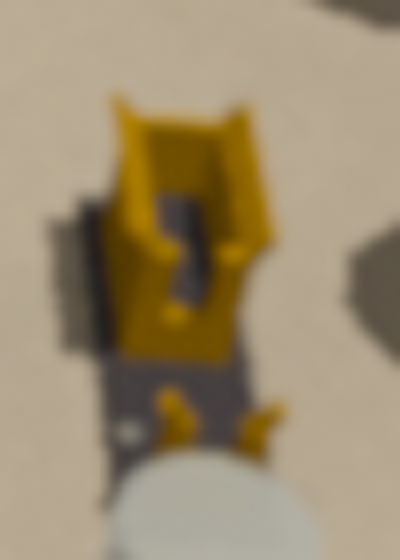

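```bash
cat > fitk.py <<'E'
from h import *
import pickle
from fit import w
from scipy.optimize import least_squares
i=pickle.load(open('w1.pkl','rb'));it=env.camera_info('top')
def C(u,v):return (370+(u+.5)/3.5-.5,90+(v+.5)/3.5-.5)
def Q(u,v):return (185+(u+.5)/6.5-.5,165+(v+.5)/6.5-.5)
# point with y-code: number or 'a'(plate rear) 'b'(lip rear), 'c'(lip front)
def pts(p):
    y0,yb,yc=p[3:]
    return [(i,(-.032,y0,.006),C(183,50)),(i,(.032,y0,.006),C(38,130)),(i,(.032,y0+.196,.006),C(240,528)),(i,(-.032,y0+.196,.006),C(378,465)),
    (i,(-.031,yb,.077),C(250,95)),(i,(-.031,yc,.077),C(350,315)),(i,(.031,yb,.077),C(94,178)),(i,(.031,yc,.077),C(198,390)),
    (i,(.0205,.094,.065),C(307,558)),(i,(-.0205,.094,.065),C(411,508)),
    (it,(-.031,yb,.077),Q(118,450)),(it,(-.031,yc,.077),Q(88,277)),(it,(.031,yb,.077),Q(238,430)),(it,(.031,yc,.077),Q(207,255)),
    (it,(.032,y0,.006),Q(285,458)),(it,(-.032,y0,.006),Q(157,483))]
def res(p):
    return np.concatenate([(proj(I,w(p,P))[0]-q)*(1 if I is i else 1.3) for I,P,q in pts(p)])
r=least_squares(res,[.45,.22,-1.4,-.098,-.079,.006],loss='soft_l1');print(r.x.round(4),np.degrees(r.x[2]));print(res(r.x).reshape(-1,2).round(1))
s=pickle.dumps(r.x);open('k.pkl','wb').write(s)
im=cv2.imread('pics/w1.png')
for n,uv in dict(ya=(0,0)).items():pass
for name,uv,z,R in [('botA',(387,140),0,0)]:pass
E
python3 fitk.py
```

```text
[ 0.5089  0.3526 -1.3931 -0.0916 -0.0773  0.008 ] -79.81744381373052
[[-0.6 -0.8]
 [-1.4  0.1]
 [ 0.4  1.7]
 [ 0.4 -0. ]
 [ 0.7 -1.7]
 [ 1.2 -2.1]
 [-2.4  0.9]
 [-1.5  0.4]
 [-0.4  0.2]
 [-1.4  0.4]
 [-1.9  0.2]
 [-2.  -0.1]
 [-0.3 -1.1]
 [-0.4 -1. ]
 [-1.3 -0.2]
 [-0.7  0. ]]
```

```bash
cat >> h.py <<'E'
from scipy.spatial.transform import Rotation as Ro
def tool(yaw,tilt,axis=None):
    """tool down with tool x at yaw (deg); tilt deg about tool y: z leans to +tool x"""
    a=np.radians(yaw);x=np.array([np.cos(a),np.sin(a),0]);k=np.array([0,0,1.]);t=np.radians(tilt)
    zt=np.sin(t)*x-np.cos(t)*k;xt=np.cos(t)*x+np.sin(t)*k
    return np.c_[xt,np.cross(zt,xt),zt]
def cmd(pos,R):
    s=env.read_state();d=(np.asarray(pos)-s['tcp_pos'])/.5
    rv=Ro.from_matrix(R@s['orientation'].T).as_rotvec()
    print('t',round(s['t'],2),'shift',d.round(4),'turn',(rv/2/np.pi).round(4),'| dist mm',round(np.linalg.norm(d)*500),'ang',round(np.degrees(np.linalg.norm(rv)),1))
E
python3 - <<'E'
from h import *
from fit import w
it=env.camera_info('top');isc=env.camera_info('scene')
p=[.6528,.0680,np.radians(11.4)]
R=tool(101.4,15)
h=w(p,(-.085,-.128,.102));g=h+.012*R[:,2];print('grasp tcp',g)
cmd(g-.1*R[:,2],R)
for n,uv,z in [('botA cap',(389,133),.15),('botB cap',(448,130),.15),('sy cap',(360,235),.085),('sp cap',(253,248),.085),('mould',(435,208),.055),('mould corner',(422,178),.055),('spat',(375,278),.01),('towel',(130,228),.22),('blue',(285,241),.02),('cup',(200,134),.139)]:print(n,atz(it,*uv,z).round(3))
E
```

```text
grasp tcp [ 0.5941632  -0.07123103  0.09040889]
t 1.6 shift [ 0.3376 -0.6467 -0.3264] turn [ 0.0329  0.0285 -0.1642] | dist mm 400 ang 61.1
botA cap [ 0.71  -0.212  0.15 ]
botB cap [ 0.714 -0.388  0.15 ]
sy cap [ 0.411 -0.12   0.085]
sp cap [0.38  0.208 0.085]
mould [ 0.49  -0.364  0.055]
mould corner [ 0.587 -0.328  0.055]
spat [ 0.273 -0.171  0.01 ]
towel [0.444 0.522 0.22 ]
blue [0.399 0.116 0.02 ]
cup [0.726 0.356 0.139]
```

arm_command --targets "0.338 -0.647 0 0.033 0.0285 -0.1642 1; 0.338 -0.647 0 0.033 0.0285 -0.1642 1; 0.338 -0.647 0 0.033 0.0285 -0.1642 1; 0.338 -0.647 0 0.033 0.0285 -0.1642 1; 0.338 -0.647 0 0.033 0.0285 -0.1642 1; 0.338 -0.647 0 0.033 0.0285 -0.1642 1; 0.338 -0.647 0 0.033 0.0285 -0.1642 1; 0.338 -0.647 0 0.033 0.0285 -0.1642 1; 0.338 -0.647 0 0.033 0.0285 -0.1642 1; 0.338 -0.647 -0.1 0.033 0.0285 -0.1642 1"

```text
t: 2.6
tcp_pos: [0.6013, -0.0953, 0.308]
orientation: [[-0.198, 0.98, -0.038], [0.947, 0.201, 0.251], [0.253, 0.013, -0.967]]
contact_force: [0.7, -0.2, 2.3]
width: 0.0857
```

arm_command --targets "0 0 -0.1 0 0 0 1; 0 0 -0.1 0 0 0 1; 0 0 -0.1 0 0 0 1"

```text
t: 2.9
tcp_pos: [0.6009, -0.0928, 0.259]
orientation: [[-0.201, 0.979, -0.04], [0.946, 0.204, 0.251], [0.254, 0.013, -0.967]]
contact_force: [-0.5, 0.1, 1.9]
width: 0.0852
```

```bash
python3 - <<'E'
from h import *
from fit import w
import pickle
s=env.read_state();i=env.camera_info('wrist');im=env.camera('wrist');print(s['tcp_pos'],s['t'],s['joints'].round(1),s['contact_force'])
cv2.imwrite('pics/w2.png',im[:,:,::-1]);pickle.dump(i,open('w2.pkl','wb'))
p=[.6528,.0680,np.radians(11.4)]
for y in (-.085,-.155):
  for x in (-.099,-.071): print(proj(i,w(p,(x,y,.116))).round())
E
```

```text
[ 0.60090898 -0.09283455  0.25898872] 2.9 [-19.2  11.8  61.6  14.1 113.  -26.3] [-0.52162202  0.13521589  1.89912014]
[[305. 152.]]
[[338. 152.]]
[[304. 234.]]
[[337. 234.]]
```

View pics/w2.png

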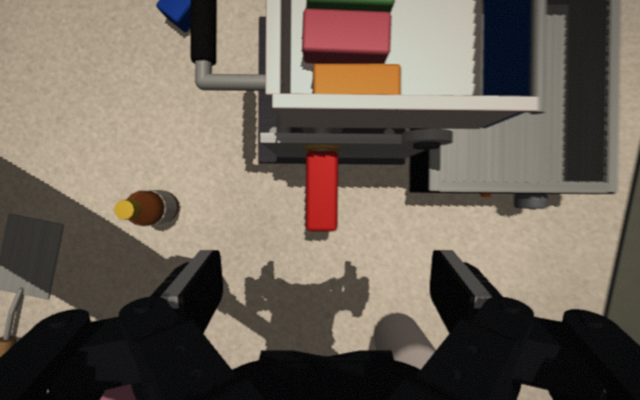

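```bash
python3 - <<'E'
from h import *
from fit import w
p=[.6528,.0680,np.radians(11.4)]
R=tool(101.4,15)
g=w(p,(-.085,-.126,.102))+.012*R[:,2]
cmd(g-.06*R[:,2],R);cmd(g,R)
E
```

```text
t 2.95 shift [-0.01    0.0182 -0.2269] turn [ 0.0006  0.0029 -0.001 ] | dist mm 114 ang 1.1
t 2.95 shift [-0.0161  0.0486 -0.3428] turn [ 0.0006  0.0029 -0.001 ] | dist mm 173 ang 1.1
```

arm_command --targets "-0.01 0.018 -0.1 0.0006 0.003 -0.001 1; -0.01 0.018 -0.18 0.0006 0.003 -0.001 1; -0.01 0.018 -0.227 0.0006 0.003 -0.001 1; -0.013 0.033 -0.285 0.0006 0.003 -0.001 1; -0.016 0.0486 -0.343 0.0006 0.003 -0.001 1; -0.016 0.0486 -0.343 0.0006 0.003 -0.001 1"

```text
t: 3.55
tcp_pos: [0.5941, -0.0681, 0.0904]
orientation: [[-0.192, 0.98, -0.053], [0.947, 0.199, 0.254], [0.259, -0.001, -0.966]]
contact_force: [-0.5, 0.5, -0.4]
width: 0.0854
```

```bash
python3 - <<'E'
from h import *
import pickle
from fit import w
p=[.6528,.0680,np.radians(11.4)]
s=env.read_state();i=env.camera_info('wrist');im=env.camera('wrist');print(s['tcp_pos'],s['t'],s['contact_force'])
R=tool(101.4,15)
cmd(w(p,(-.085,-.126,.102))+.012*R[:,2],R)
cv2.imwrite('pics/w3.png',im[:,:,::-1])
E
```

```text
[ 0.59410239 -0.06809885  0.09043664] 3.55 [-0.5243941   0.49974096 -0.43138345]
t 3.6 shift [-0.0024 -0.0009 -0.0046] turn [ 0.0001  0.0003 -0.0002] | dist mm 3 ang 0.1
```

View pics/w3.png

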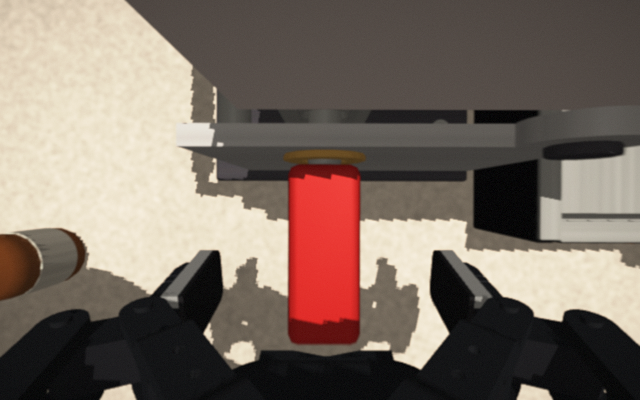

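arm_command --targets "0 0 0 0 0 0 -1; 0 0 0 0 0 0 -1; 0 0 0 0 0 0 -1; 0 0 0 0 0 0 -1; 0 0 0 0 0 0 -1; 0 0 0 0 0 0 -1; 0 0 0 0 0 0 -1; 0 0 0 0 0 0 -1" --force 40

```text
t: 4.4
tcp_pos: [0.5951, -0.069, 0.0938]
orientation: [[-0.193, 0.98, -0.049], [0.947, 0.199, 0.253], [0.257, 0.003, -0.966]]
contact_force: [-1.7, -2.1, 5.4]
width: 0.027
```

arm_command --targets "0.004 -0.02 0 0 0 0 -1; 0.008 -0.04 0 0 0 0 -1; 0.012 -0.06 0 0 0 0 -1; 0.016 -0.08 0 0 0 0 -1"

```text
t: 4.8
tcp_pos: [0.6032, -0.1101, 0.0934]
orientation: [[-0.192, 0.98, -0.049], [0.947, 0.198, 0.253], [0.258, 0.002, -0.966]]
contact_force: [-0.7, 2.0, 0.7]
width: 0.0274
```

arm_command --targets "0.006 -0.03 0 0 0 0 -1; 0.012 -0.06 0 0 0 0 -1; 0.018 -0.09 0 0 0 0 -1; 0.024 -0.12 0 0 0 0 -1; 0.03 -0.15 0 0 0 0 -1; 0.036 -0.18 0 0 0 0 -1"

```text
t: 5.4
tcp_pos: [0.6213, -0.2017, 0.093]
orientation: [[-0.192, 0.98, -0.049], [0.947, 0.198, 0.253], [0.258, 0.002, -0.966]]
contact_force: [-0.5, -0.3, -0.9]
width: 0.0272
```

```bash
python3 - <<'E'
from h import *
im=env.camera('wrist');cv2.imwrite('pics/w4.png',im[:,:,::-1]);print(env.read_state())
E
```

```text
{'t': 5.45, 'joints': array([-27.20422285,  21.86767518,  66.50036663,  11.82110003,
       100.70031304, -37.23679496]), 'qd': array([ 1.0538989 , -1.39720703,  2.00397997,  0.49062946, -0.60877002,
        1.99497979]), 'tau': array([  5.31692371, -58.84929299, -40.74887753,   2.33993746,
         1.50164846,   0.07018677]), 'tcp_pos': array([ 0.62135963, -0.2040538 ,  0.09269052]), 'orientation': array([[-0.18979312,  0.98061649, -0.04868136],
       [ 0.94785673,  0.19593076,  0.25135386],
       [ 0.25601992,  0.00156228, -0.96667024]]), 'contact_force': array([-2.33032282, -0.85658969, -2.24145903]), 'wrist_torque': array([-0.33364681,  0.16218428,  0.05073083]), 'width': 0.027095126694093058}
```

View pics/w4.png

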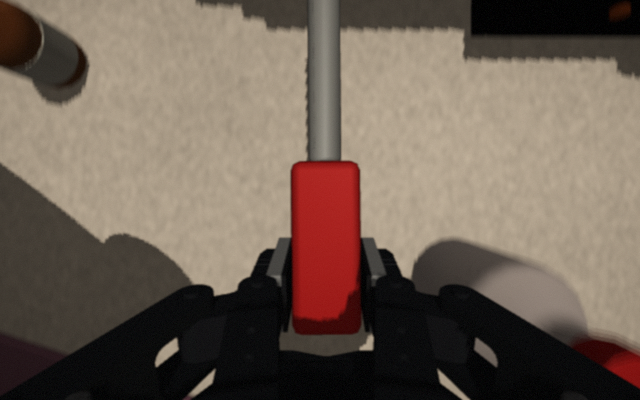

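arm_command --targets "-0.05 -0.03 0 0 0 0 -1; -0.1 -0.06 0 0 0 0 -1; -0.1 -0.06 -0.06 0 0 0 -1; -0.1 -0.06 -0.12 0 0 0 -1; -0.1 -0.06 -0.15 0 0 0 -1; -0.1 -0.06 -0.16 0 0 0 -1; -0.1 -0.06 -0.164 0 0 0 -1; -0.1 -0.06 -0.164 0 0 0 -1"

```text
t: 6.25
tcp_pos: [0.5721, -0.2342, 0.0119]
orientation: [[-0.191, 0.981, -0.047], [0.948, 0.196, 0.251], [0.255, 0.003, -0.967]]
contact_force: [0.2, 0.1, -1.5]
width: 0.0273
```

```bash
python3 - <<'E'
from h import *
im=env.camera('scene');cv2.imwrite('pics/s4.png',im[:,:,::-1]);print(env.read_state()['tcp_pos'],env.read_state()['contact_force'])
crop('pics/s4.png','pics/c6.png',180,130,360,270,4.2)
E
```

```text
[ 0.57228317 -0.23435814  0.01232318] [ 0.66616625  0.23203921 -1.9924824 ]
```

View pics/c6.png

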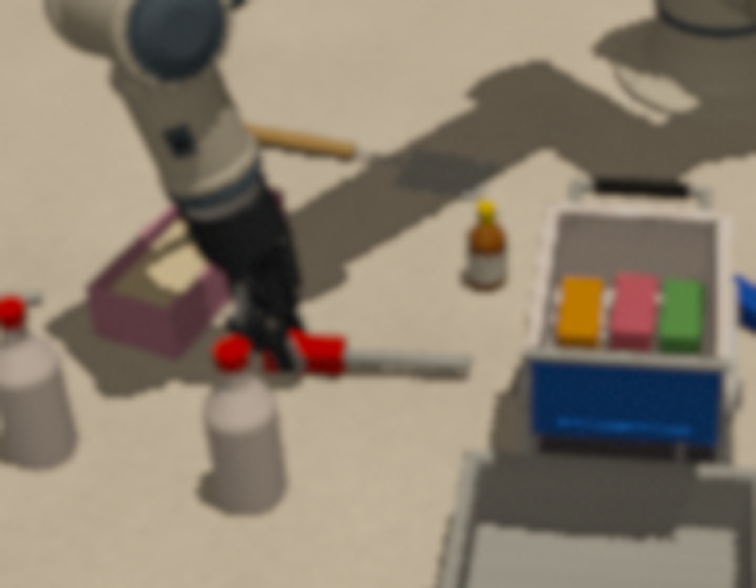

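arm_command --targets "0 0 -0.004 0 0 0 -1; 0 0 -0.008 0 0 0 -1; 0 0 -0.012 0 0 0 -1; 0 0 -0.012 0 0 0 -1"

```text
t: 6.7
tcp_pos: [0.5729, -0.2346, 0.0085]
orientation: [[-0.191, 0.98, -0.045], [0.948, 0.197, 0.25], [0.253, 0.005, -0.967]]
contact_force: [-2.2, 0.3, 4.9]
width: 0.0271
```

arm_command --targets "0 0 0 0 0 0 0.5; 0 0 0 0 0 0 0.5; 0 0 0 0 0 0 0.5; 0 0 0 0 0 0 0.5; 0 0 0.08 0 0 0 0.5; 0 0 0.16 0 0 0 0.5; 0 0 0.24 0 0 0 0.5; 0.0 0.04 0.3 0 0 0 0.5"

```text
t: 7.5
tcp_pos: [0.573, -0.2163, 0.161]
orientation: [[-0.19, 0.981, -0.042], [0.949, 0.194, 0.248], [0.251, 0.007, -0.968]]
contact_force: [1.0, -0.1, 1.0]
width: 0.0639
```

```bash
python3 - <<'E'
from h import *
import pickle
s=env.read_state();i=env.camera_info('wrist');im=env.camera('wrist');print(s['tcp_pos'],s['t'],s['width'])
cv2.imwrite('pics/w5.png',im[:,:,::-1]);pickle.dump(i,open('w5.pkl','wb'))
E
```

```text
[ 0.57302972 -0.21632389  0.16099237] 7.5 0.06389616896563222
```

View pics/w5.png

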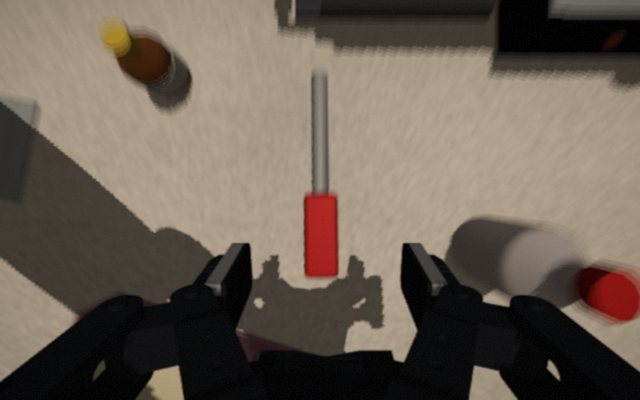

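```bash
python3 - <<'E'
from h import *
import pickle
crop('pics/w5.png','pics/c7.png',270,50,370,290,2.5)
i=pickle.load(open('w5.pkl','rb'))
print('sh',atz(i,321,194,.028),atz(i,321,194,.014),'end',atz(i,321.5,276,.028))
a=atz(i,319.3,71,.010);b=atz(i,320.5,185,.016);print(a,b,np.linalg.norm(a-b),np.degrees(np.arctan2(*(a-b)[[1,0]])))
E
```

```text
sh [ 0.56510883 -0.19125304  0.028     ] [ 0.5650318  -0.19138112  0.014     ] end [ 0.57866966 -0.25806185  0.028     ]
[ 0.54276786 -0.08602206  0.01      ] [ 0.56312169 -0.18382835  0.016     ] 0.10008171733819787 101.75567050274103
```

View pics/c7.png

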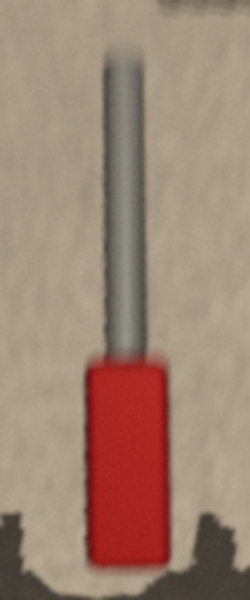

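```bash
python3 - <<'E'
from h import *
R=tool(101.8,-4)
g=np.array([.5578,-.157,.0117])+.009*R[:,2];print(g)
cmd(g+[0,0,.06],R);cmd(g,R)
E
```

```text
[ 0.55792838 -0.15761454  0.00272192]
t 7.55 shift [-0.0338  0.1106 -0.209 ] turn [-0.0506 -0.0082  0.0008] | dist mm 119 ang 18.4
t 7.55 shift [-0.0338  0.1106 -0.329 ] turn [-0.0506 -0.0082  0.0008] | dist mm 174 ang 18.4
```

arm_command --targets "-0.034 0.11 -0.05 -0.0506 -0.0082 0.0008 0.1; -0.034 0.11 -0.1 -0.0506 -0.0082 0.0008 0.1; -0.034 0.11 -0.16 -0.0506 -0.0082 0.0008 0.1; -0.034 0.11 -0.209 -0.0506 -0.0082 0.0008 0.1; -0.034 0.11 -0.209 -0.0506 -0.0082 0.0008 0.1"

```text
t: 8.05
tcp_pos: [0.5552, -0.1562, 0.0579]
orientation: [[-0.206, 0.978, 0.007], [0.976, 0.206, -0.066], [-0.066, -0.007, -0.998]]
contact_force: [-1.0, -0.1, -0.4]
width: 0.0467
```

```bash
python3 - <<'E'
from h import *
im=env.camera('wrist');cv2.imwrite('pics/w6.png',im[:,:,::-1])
R=tool(101.8,-4)
g=np.array([.5578,-.157,.0117])+.009*R[:,2]
cmd(g,R)
i=env.camera_info('wrist');print(proj(i,[[.565,-.1913,.014],[.5578,-.157,.0117],[.5427,-.0855,.007]]))
E
```

```text
t 8.1 shift [ 0.0029 -0.001  -0.1158] turn [-0.0002 -0.0007 -0.0001] | dist mm 58 ang 0.3
[[328.17617468 268.56415762]
 [328.23272599 213.55432981]
 [328.19927377  80.62411387]]
```

View pics/w6.png

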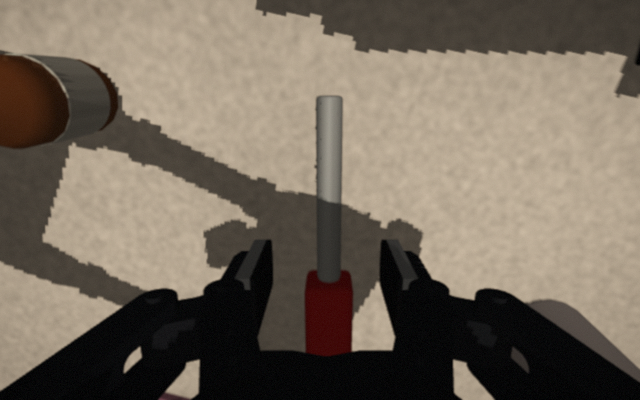

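```bash
python3 - <<'E'
from h import *
i=env.camera_info('wrist')
print(atz(i,329,96,.009),atz(i,328.5,271,.028),atz(i,328.5,282,.014+.007))
print(proj(i,[[.565,-.1913,.028]]), i['cam_to_world'][:3,3],env.read_state()['tcp_pos'])
E
```

```text
[ 0.54468281 -0.09288263  0.009     ] [ 0.56373034 -0.18457318  0.028     ] [ 0.56617971 -0.1960457   0.021     ]
[[328.23808712 281.50675033]] [ 0.54160695 -0.0827176   0.19893494] [ 0.55646821 -0.15712667  0.06064204]
```

arm_command --targets "0.005 -0.0104 -0.03 0 -0.0007 0 0.1; 0.005 -0.0104 -0.06 0 -0.0007 0 0.1; 0.005 -0.0104 -0.09 0 -0.0007 0 0.1; 0.005 -0.0104 -0.11 0 -0.0007 0 0.1; 0.005 -0.0104 -0.116 0 -0.0007 0 0.1; 0.005 -0.0104 -0.116 0 -0.0007 0 0.1"

```text
t: 8.7
tcp_pos: [0.5587, -0.1622, 0.0021]
orientation: [[-0.205, 0.979, 0.013], [0.976, 0.205, -0.067], [-0.068, -0.001, -0.998]]
contact_force: [0.0, -0.0, 0.2]
width: 0.0473
```

```bash
python3 - <<'E'
from h import *
im=env.camera('wrist');cv2.imwrite('pics/w7.png',im[:,:,::-1])
s=env.read_state();print(s['tcp_pos'],s['contact_force'])
E
```

```text
[ 0.55908884 -0.16233024  0.00280428] [-0.54459508 -0.87446447  1.32946173]
```

View pics/w7.png

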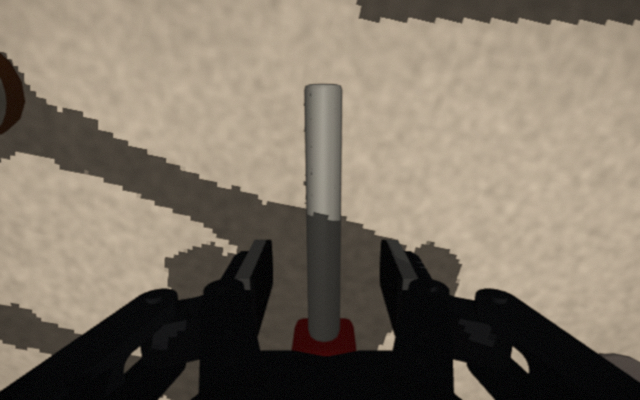

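arm_command --targets "0 0 0 0 0 0 -1; 0 0 0 0 0 0 -1; 0 0 0 0 0 0 -1; 0 0 0 0 0 0 -1; 0 0 0 0 0 0 -1; 0 0 0 0 0 0 -1" --force 60

```text
t: 9.35
tcp_pos: [0.5596, -0.1625, 0.0038]
orientation: [[-0.205, 0.979, 0.016], [0.976, 0.205, -0.067], [-0.069, 0.002, -0.998]]
contact_force: [-1.6, 0.9, 4.4]
width: 0.0113
```

arm_command --targets "0 0 0.03 0 0 0 -1; 0 0 0.08 0 0 0 -1; 0 0 0.16 0 0 0 -1; 0 0 0.24 0 0 0 -1; 0 0 0.24 0 0 0 -1"

```text
t: 9.85
tcp_pos: [0.5625, -0.1634, 0.1322]
orientation: [[-0.204, 0.979, 0.027], [0.976, 0.205, -0.071], [-0.075, 0.012, -0.997]]
contact_force: [1.1, 0.0, -0.7]
width: 0.0115
```

```bash
python3 - <<'E'
from h import *
im=env.camera('wrist');cv2.imwrite('pics/w8.png',im[:,:,::-1])
im=env.camera('scene');cv2.imwrite('pics/s8.png',im[:,:,::-1])
crop('pics/s8.png','pics/c8.png',180,110,360,270,4.2)
s=env.read_state();print(s['tcp_pos'],s['contact_force'],s['width'])
E
```

```text
[ 0.56019274 -0.16263039  0.12560672] [ 0.07982995  0.22746274 -2.31214462] 0.011596913263828276
```

View pics/w8.png

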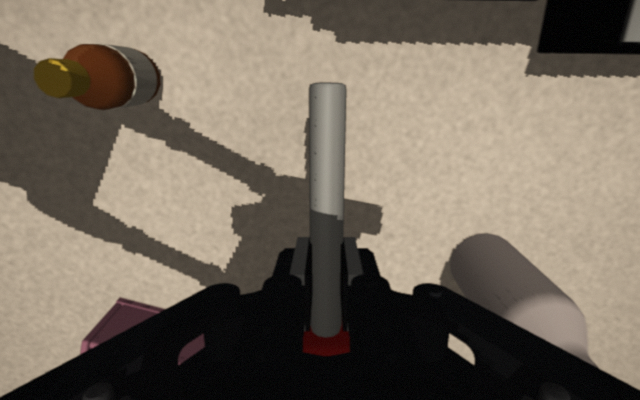

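View pics/c8.png

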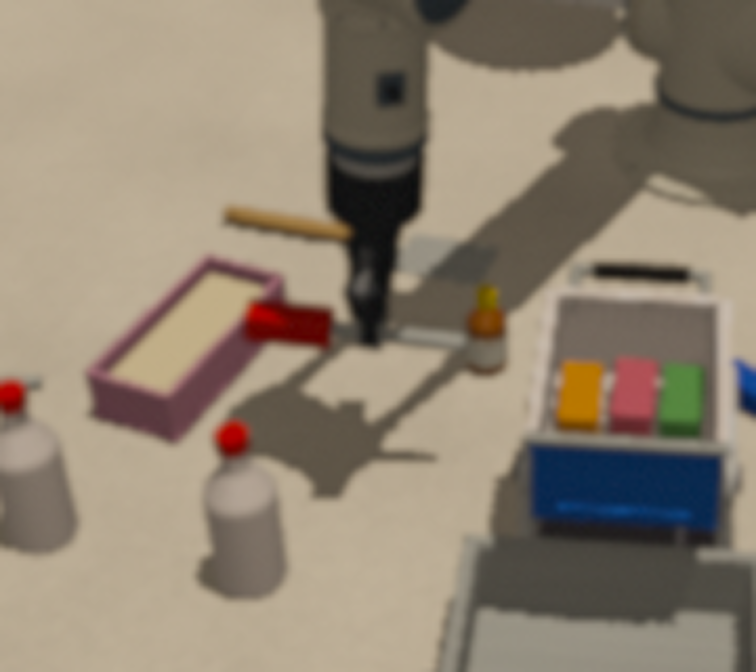

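```bash
python3 - <<'E'
from h import *
s=env.read_state();R=s['orientation'];t=s['tcp_pos'];i=env.camera_info('wrist')
for z in (.002,.016):
  for uv in ((328,84),(327,335)):
    o,d=ray(i,*uv);o=R.T@(o-t);d=R.T@d
    k=(-z-o[2])/d[2];print(z,(o+d*k)*1000)
RT=tool(10.2,0)
cmd([.5433,.3588,.301],RT);cmd([.5433,.3588,.141],RT)
E
```

```text
0.002 [72.48858064  1.03845605 -2.        ]
0.002 [-40.43656413   0.63008167  -2.        ]
0.016 [ 71.87942934   0.95538441 -16.        ]
0.016 [-29.84331697   0.58752157 -16.        ]
t 9.95 shift [-0.0338  1.0429  0.3508] turn [ 0.0108 -0.0064 -0.2545] | dist mm 550 ang 91.7
t 9.95 shift [-0.0338  1.0429  0.0308] turn [ 0.0108 -0.0064 -0.2545] | dist mm 522 ang 91.7
```

arm_command --targets "0 0 0.1 0 0 0 -1; 0 0 0.2 0 0 0 -1; 0 0 0.3 0 0 0 -1; 0 0.04 0.35 0 0 0 -1; 0 0.12 0.35 0.001 -0.001 -0.02 -1; 0 0.2 0.35 0.002 -0.001 -0.04 -1; 0 0.28 0.35 0.003 -0.002 -0.06 -1; 0 0.36 0.35 0.003 -0.002 -0.08 -1; 0 0.44 0.35 0.004 -0.003 -0.1 -1; 0 0.5 0.35 0.005 -0.003 -0.12 -1"

```text
t: 10.95
tcp_pos: [0.5595, 0.0898, 0.2982]
orientation: [[0.524, 0.852, -0.009], [0.851, -0.524, -0.04], [-0.039, 0.014, -0.999]]
contact_force: [0.7, -0.3, -1.0]
width: 0.0114
```

```bash
python3 - <<'E'
from h import *
RT=tool(10.2,0)
cmd([.5433,.3588,.301],RT);cmd([.5433,.3588,.141],RT)
E
```

```text
t 10.95 shift [-0.0323  0.538   0.0056] turn [ 0.0055 -0.004  -0.1339] | dist mm 270 ang 48.3
t 10.95 shift [-0.0323  0.538  -0.3144] turn [ 0.0055 -0.004  -0.1339] | dist mm 312 ang 48.3
```

arm_command --targets "-0.005 0.09 0 0.001 -0.001 -0.023 -1; -0.01 0.18 0 0.002 -0.002 -0.045 -1; -0.015 0.27 0 0.003 -0.003 -0.067 -1; -0.02 0.36 0 0.004 -0.003 -0.09 -1; -0.025 0.45 0 0.005 -0.004 -0.112 -1; -0.032 0.538 0 0.0055 -0.004 -0.134 -1; -0.032 0.538 -0.08 0.0055 -0.004 -0.134 -1; -0.032 0.538 -0.16 0.0055 -0.004 -0.134 -1; -0.032 0.538 -0.24 0.0055 -0.004 -0.134 -1; -0.032 0.538 -0.24 0.0055 -0.004 -0.134 -1"

```text
t: 11.95
tcp_pos: [0.5397, 0.3568, 0.1668]
orientation: [[0.984, 0.177, -0.016], [0.177, -0.984, -0.009], [-0.017, 0.006, -1.0]]
contact_force: [-0.9, 0.4, -3.1]
width: 0.0112
```

```bash
python3 - <<'E'
from h import *
import pickle
s=env.read_state();i=env.camera_info('wrist');im=env.camera('wrist');cv2.imwrite('pics/w9.png',im[:,:,::-1])
print(s['tcp_pos'],s['t'],s['joints'].round());pickle.dump((i,s),open('w9.pkl','wb'))
im=env.camera('top');cv2.imwrite('pics/t9.png',im[:,:,::-1])
crop('pics/t9.png','pics/c9.png',180,140,290,250,5)
E
```

```text
[0.5397393  0.35683604 0.16683512] 11.95 [ 30.  13.  68.   0. 100. 110.]
```

View pics/w9.png

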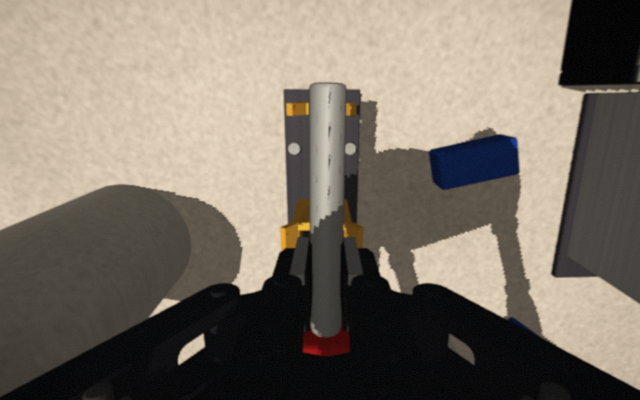

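View pics/c9.png

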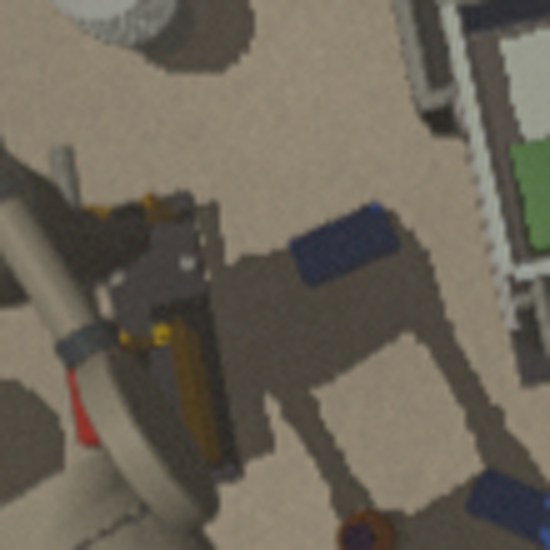

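```bash
python3 - <<'E'
from h import *
crop('pics/w9.png','pics/c10.png',265,70,385,270,4)
E
```

```text
(no output)
```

View pics/c10.png

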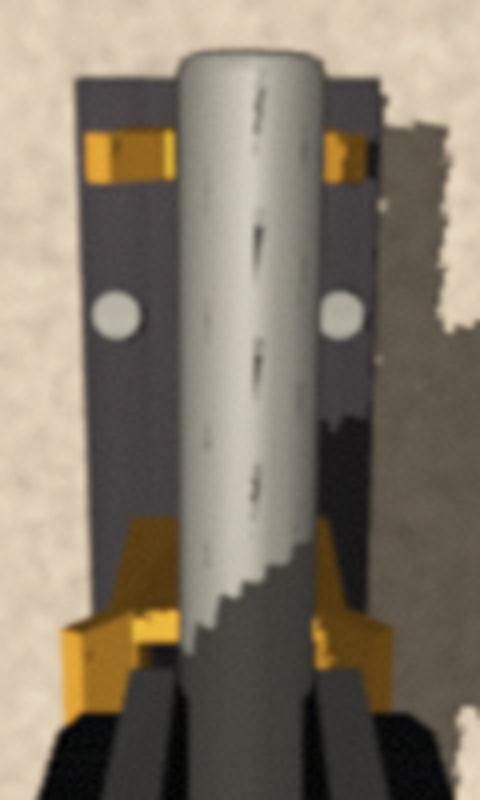

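```bash
python3 - <<'E'
from h import *
import pickle
i,s=pickle.load(open('w9.pkl','rb'));R=s['orientation'];t=s['tcp_pos']
C=lambda u,v:(265+(u+.5)/4-.5,70+(v+.5)/4-.5)
def tf(u,v,z):
    P=atz(i,*C(u,v),z);return R.T@(P-t)*1000
def w_(u,v,z):return atz(i,*C(u,v),z)
for n,a,b,v,z in (('plate far',76,380,80,.006),('plate near',92,370,600,.006),('bolts',116,341,314,.0065),('lug',84,367,155,.063),('lips',62,392,632,.077)):
    A=w_(a,v,z);B=w_(b,v,z);m=(A+B)/2;print(n,'width',np.linalg.norm(A-B)*1000,'mid',m,'tool xy',(R.T@(m-t)*1000).round(1))
ax=t-.011*R[:,2]
for v,a,b in ((90,178,324),(500,178,318)):
    A=w_(a,v,ax[2]);B=w_(b,v,ax[2]);m=(A+B)/2;print('pin',np.linalg.norm(A-B)*1000,m,(R.T@(m-t)*1000).round(1))
p=pickle.load(open('k.pkl','rb'));c,sn=np.cos(p[2]),np.sin(p[2])
print('fit keeper origin',p)
E
```

```text
plate far width 63.207437840934745 mid [0.61162922 0.37157224 0.006     ] tool xy [ 76.1  -2.8 159.5]
plate near width 64.25574857360519 mid [0.49854393 0.35106549 0.006     ] tool xy [-38.8  -2.6 161.5]
bolts width 48.91513047362539 mid [0.56372461 0.36307998 0.0065    ] tool xy [ 27.5  -2.9 159.9]
lug width 48.46578696689435 mid [0.59881481 0.36948012 0.063     ] tool xy [ 62.2  -2.6 102.8]
lips width 58.79196818311225 mid [0.51817052 0.35502473 0.077     ] tool xy [-20.   -2.6  90.2]
pin 13.158302560547003 [0.60921316 0.36819376 0.17783325] [ 70.2   1.2 -12.2]
pin 13.704559327271667 [0.57132016 0.36167504 0.17783325] [ 31.7   0.9 -11.5]
fit keeper origin [ 0.50891128  0.35259636 -1.3930772  -0.09161137 -0.07731084  0.00800748]
```

```bash
python3 - <<'E'
from h import *
R=tool(10.2,0);s=env.read_state();print(s['tcp_pos'])
cmd([.5405,.3599,.092],R)
E
```

```text
[0.54272882 0.35829958 0.17659471]
t 12.05 shift [-0.0045  0.0032 -0.1692] turn [ 0.0003 -0.0006  0.0001] | dist mm 85 ang 0.3
```

arm_command --targets "-0.002 0.0036 -0.04 0.0003 -0.0006 0 -1; -0.002 0.0036 -0.08 0.0003 -0.0006 0 -1; -0.002 0.0036 -0.12 0.0003 -0.0006 0 -1; -0.002 0.0036 -0.15 0.0003 -0.0006 0 -1; -0.002 0.0036 -0.169 0.0003 -0.0006 0 -1; -0.002 0.0036 -0.169 0.0003 -0.0006 0 -1; -0.002 0.0036 -0.169 0.0003 -0.0006 0 -1"

```text
t: 12.75
tcp_pos: [0.5423, 0.3604, 0.0935]
orientation: [[0.984, 0.176, 0.001], [0.176, -0.984, 0.001], [0.001, -0.001, -1.0]]
contact_force: [-0.8, 0.3, -1.0]
width: 0.0117
```

```bash
python3 - <<'E'
from h import *
import pickle
s=env.read_state();i=env.camera_info('wrist');im=env.camera('wrist');cv2.imwrite('pics/w11.png',im[:,:,::-1])
print(s['tcp_pos'],s['t'],s['orientation'].round(3),s['contact_force']);pickle.dump((i,s),open('w11.pkl','wb'))
im=env.camera('scene');cv2.imwrite('pics/s11.png',im[:,:,::-1])
crop('pics/s11.png','pics/c11.png',380,160,480,270,5.4)
crop('pics/w11.png','pics/c12.png',255,40,395,280,2.5)
E
```

```text
[0.54227851 0.36037023 0.09348069] 12.75 [[ 0.984  0.176  0.001]
 [ 0.176 -0.984  0.001]
 [ 0.001 -0.001 -1.   ]] [-0.8009166   0.26092691 -1.00234558]
```

View pics/c12.png

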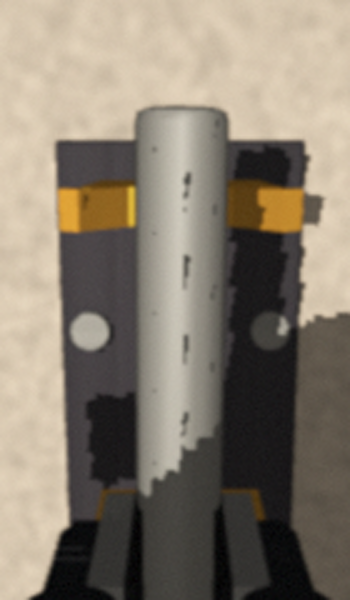

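View pics/c11.png

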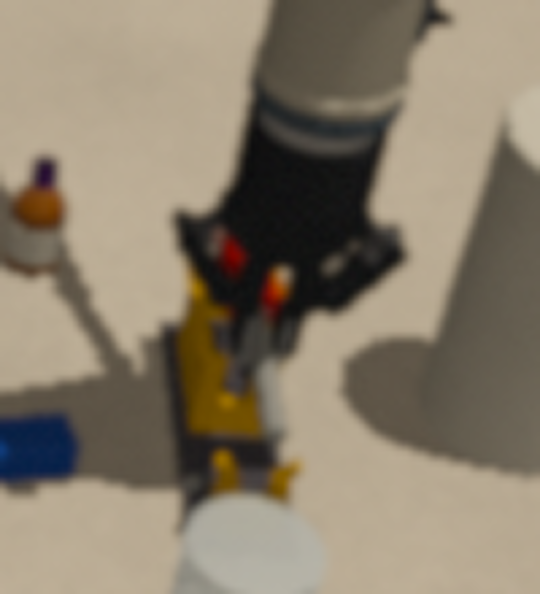

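```bash
cat > meas.py <<'E'
from h import *
import pickle
i,s=pickle.load(open('w11.pkl','rb'));R=s['orientation'];t=s['tcp_pos']
C=lambda u,v:(255+(u+.5)/2.5-.5,40+(v+.5)/2.5-.5)
a=np.radians(10.2);e=np.array([np.cos(a),np.sin(a)]);n=np.array([-e[1],e[0]])
axz=t[2]+.0085
for nm,l,r,v,z in (('plate far',56,304,148,.006),('plate',68,290,500,.006),('bolts',90,270,331,.0065),('lug far edge',58,303,186,.065),('pin',136.5,228.5,125,axz),('pin',138,222,400,axz),('pin tip',136.5,228,109,axz)):
    A=atz(i,*C(l,v),z);B=atz(i,*C(r,v),z);m=((A+B)/2)[:2];print(nm,'w',round(np.linalg.norm(A-B)*1000,1),'n',(n@m*1000).round(2),'e',(e@m*1000).round(2))
print('tcp',n@t[:2]*1000,e@t[:2]*1000)
E
python3 meas.py
```

```text
plate far w 63.3 n 257.42 e 666.0
plate w 63.2 n 257.81 e 569.56
bolts w 48.4 n 257.47 e 618.57
lug far edge w 47.1 n 257.47 e 658.58
pin w 13.6 n 257.27 e 668.65
pin w 13.5 n 257.69 e 626.32
pin tip w 13.5 n 257.3 e 670.91
tcp 258.64554779060467 597.5242013746469
```

arm_command --targets "-0.002 0 -0.03 0 0 0 -1; -0.002 0 -0.06 0 0 0 -1; -0.002 0 -0.08 0 0 0 -1; -0.002 0 -0.09 0 0 0 -1; -0.002 0 -0.09 0 0 0 -1"

```text
t: 13.35
tcp_pos: [0.5406, 0.36, 0.0468]
orientation: [[0.984, 0.176, -0.001], [0.176, -0.984, -0.0], [-0.001, 0.0, -1.0]]
contact_force: [0.2, -0.2, -1.6]
width: 0.0114
```

```bash
python3 - <<'E'
from h import *
import pickle
s=env.read_state();i=env.camera_info('wrist');im=env.camera('wrist');cv2.imwrite('pics/w12.png',im[:,:,::-1])
print(s['tcp_pos'],s['t'],s['orientation'].round(3),s['contact_force'],s['wrist_torque'])
crop('pics/w12.png','pics/c13.png',255,40,395,280,2.5)
E
```

```text
[0.5405984  0.36000001 0.04682176] 13.35 [[ 0.984  0.176 -0.001]
 [ 0.176 -0.984 -0.   ]
 [-0.001  0.    -1.   ]] [ 0.20947641 -0.19413046 -1.63283981] [-0.05563994 -0.02736899  0.01877005]
```

View pics/c13.png

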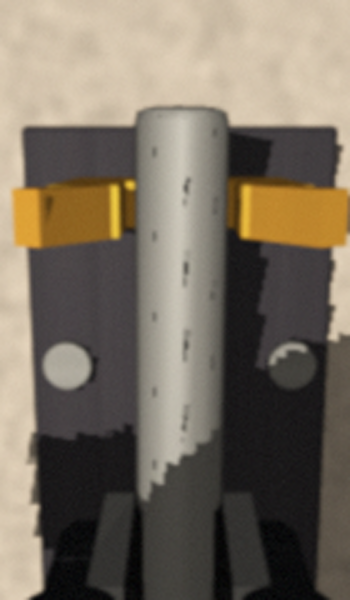

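Shank (crop centre 181) sits midway between the lug lips (inner edges at 120 and 242), and there is no contact force. I'll continue down slowly.

arm_command --targets "0 0 -0.008 0 0 0 -1; 0 0 -0.014 0 0 0 -1; 0 0 -0.02 0 0 0 -1; 0 0 -0.024 0 0 0 -1; 0 0 -0.024 0 0 0 -1"

```text
t: 13.9
tcp_pos: [0.5409, 0.3602, 0.0355]
orientation: [[0.984, 0.176, 0.0], [0.176, -0.984, 0.0], [0.0, -0.0, -1.0]]
contact_force: [-0.1, -0.7, -2.6]
width: 0.0113
```

arm_command --targets "0 0 -0.003 0 0 0 -1; 0 0 -0.005 0 0 0 -1; 0 0 -0.005 0 0 0 -1"

```text
t: 14.2
tcp_pos: [0.5408, 0.3601, 0.0329]
orientation: [[0.984, 0.176, -0.0], [0.176, -0.984, 0.0], [-0.0, -0.0, -1.0]]
contact_force: [0.1, 0.1, -0.9]
width: 0.0118
```

arm_command --targets "0 0 -0.002 0 0 0 -1; 0 0 -0.004 0 0 0 -1; 0 0 -0.004 0 0 0 -1"

```text
t: 14.5
tcp_pos: [0.5411, 0.3603, 0.0319]
orientation: [[0.984, 0.176, 0.001], [0.176, -0.984, 0.001], [0.001, -0.0, -1.0]]
contact_force: [-1.6, -1.1, 4.6]
width: 0.0112
```

```bash
python3 - <<'E'
from h import *
s=env.read_state();print(s['tcp_pos'],s['contact_force'],s['wrist_torque'])
im=env.camera('wrist');cv2.imwrite('pics/w13.png',im[:,:,::-1])
im=env.camera('scene');cv2.imwrite('pics/s13.png',im[:,:,::-1])
crop('pics/w13.png','pics/c14.png',235,40,415,280,2.5)
crop('pics/s13.png','pics/c15.png',380,160,480,270,5.4)
E
```

```text
[0.5410684  0.36026147 0.03193788] [-1.59302233 -1.11697605  4.63684852] [-0.21264219  0.31263012 -0.04590112]
```

View pics/c14.png

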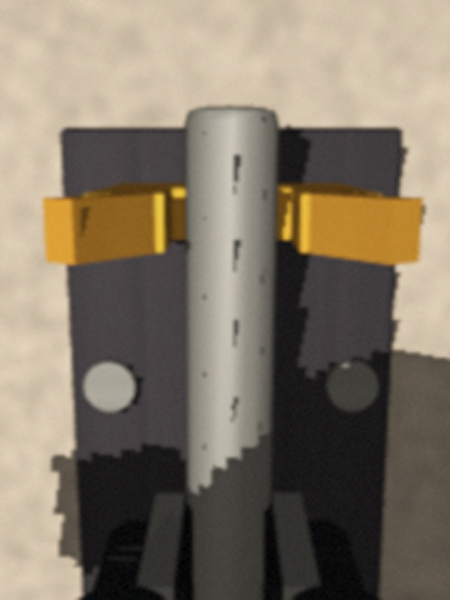

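View pics/c15.png

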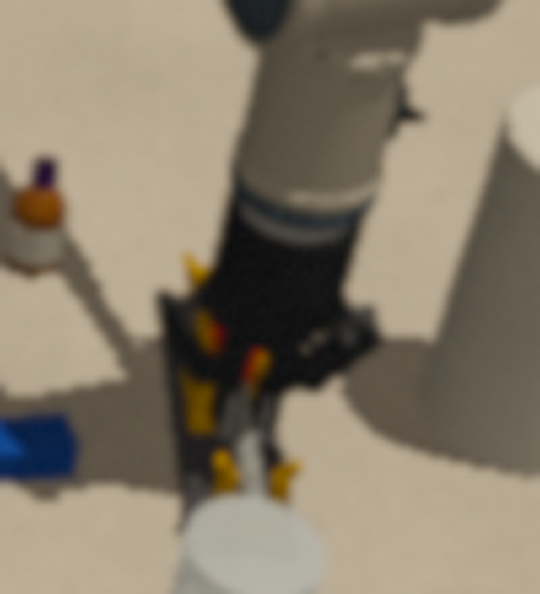

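arm_command --targets "0 0 0 0 0 0 -0.4; 0 0 0 0 0 0 -0.3; 0 0 0 0 0 0 -0.2; 0 0 0 0 0 0 -0.1; 0 0 0 0 0 0 -0.1; 0 0 0.03 0 0 0 -0.1; 0 0 0.1 0 0 0 -0.1; 0 0 0.2 0 0 0 -0.1; 0 0 0.3 0 0 0 -0.1; 0 0 0.4 0 0 0 -0.1"

```text
t: 15.6
tcp_pos: [0.5407, 0.3601, 0.2354]
orientation: [[0.984, 0.176, 0.002], [0.176, -0.984, 0.001], [0.002, -0.001, -1.0]]
contact_force: [1.1, 0.0, -0.2]
width: 0.0381
```

```bash
python3 - <<'E'
from h import *
s=env.read_state();print(s['tcp_pos'],s['contact_force'],s['width'])
im=env.camera('wrist');cv2.imwrite('pics/w14.png',im[:,:,::-1])
im=env.camera('scene');cv2.imwrite('pics/s14.png',im[:,:,::-1])
crop('pics/s14.png','pics/c16.png',380,160,480,270,5.4)
R=tool(101.4,0)
cmd([.496,.0363,.30],R)
E
```

```text
[0.54072663 0.36006698 0.23542349] [ 1.06087465  0.03747968 -0.17215644] 0.03808494258202481
t 15.7 shift [-0.0939 -0.6502  0.1114] turn [-0.0032  0.0008  0.2534] | dist mm 333 ang 91.2
```

View pics/w14.png

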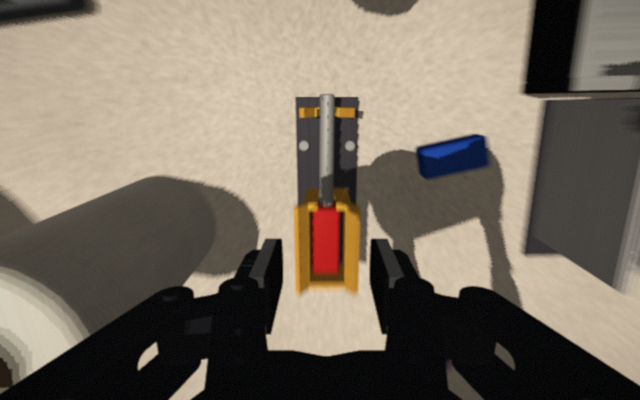

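View pics/c16.png

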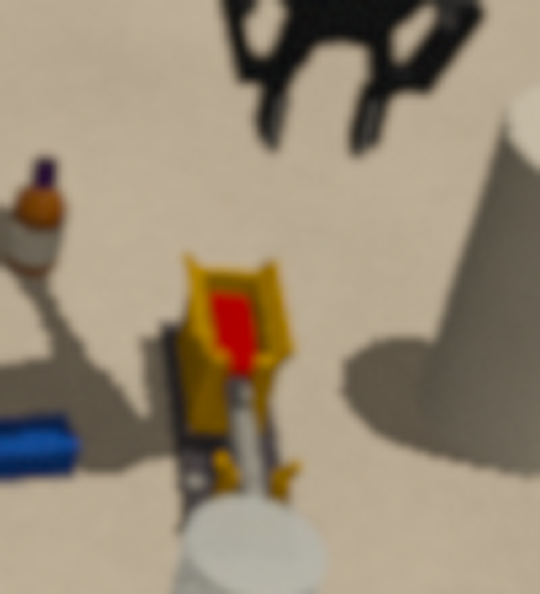

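```bash
python3 - <<'E'
from h import *
import pickle
s=env.read_state();i=env.camera_info('wrist');im=env.camera('wrist');cv2.imwrite('pics/w15.png',im[:,:,::-1])
pickle.dump((i,s),open('w15.pkl','wb'))
crop('pics/w15.png','pics/c17.png',280,85,375,305,2.7)
E
```

```text
(no output)
```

View pics/c17.png

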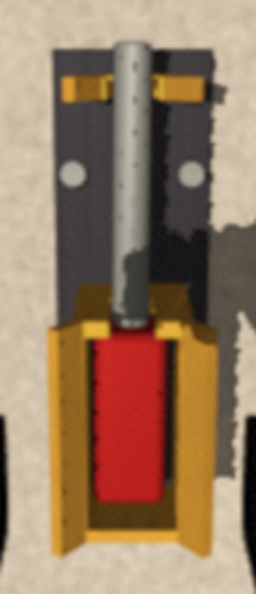

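```bash
python3 - <<'E'
from h import *
import pickle
i,s=pickle.load(open('w15.pkl','rb'));a=np.radians(10.2);e=np.array([np.cos(a),np.sin(a)]);n=np.array([-e[1],e[0]])
C=lambda u,v:(280+(u+.5)/2.7-.5,85+(v+.5)/2.7-.5)
for nm,u,v,z,y in (('tip',132,43,.042,105),('handle rear',129,500,.052,-70),('lug far',85,77,.064,94),('lug near',85,101,.064,86),('wall front',95,322,.066,9),('wall back',95,337,.066,3),('rear wall in',130,530,.066,-73),('lips front',60,328,.077,8),('plate far',132,51,.006,104)):
    P=atz(i,*C(u,v),z);print(nm,(e@P[:2]*1000-y).round(1),(n@P[:2]*1000).round(1))
cmd([.496,.0363,.30],tool(101.4,0))
E
```

```text
tip 564.2 257.4
handle rear 566.8 258.6
lug far 563.9 273.3
lug near 564.0 273.4
wall front 564.0 270.6
wall back 564.4 270.7
rear wall in 564.4 258.2
lips front 565.9 282.3
plate far 562.8 257.4
t 15.75 shift [-0.0928 -0.6496  0.1206] turn [-0.0022  0.0005  0.2534] | dist mm 334 ang 91.2
```

arm_command --targets "-0.01 -0.07 0.12 0 0 0.022 0; -0.02 -0.15 0.12 0 0 0.044 0; -0.03 -0.23 0.12 0 0 0.066 0; -0.045 -0.31 0.12 -0.001 0 0.088 0; -0.06 -0.39 0.12 -0.001 0 0.11 0; -0.07 -0.47 0.12 -0.002 0 0.132 0; -0.08 -0.55 0.12 -0.002 0 0.155 0; -0.09 -0.63 0.12 -0.002 0 0.178 0; -0.093 -0.65 0.12 -0.002 0.0005 0.2 0; -0.093 -0.65 0.12 -0.002 0.0005 0.222 0"

```text
t: 16.75
tcp_pos: [0.4953, 0.034, 0.2993]
orientation: [[-0.004, 1.0, -0.0], [1.0, 0.004, 0.001], [0.001, -0.0, -1.0]]
contact_force: [-0.8, 0.6, -0.8]
width: 0.043
```

```bash
python3 - <<'E'
from h import *
cmd([.496,.0363,.30],tool(101.4,0))
E
```

```text
t 16.75 shift [0.0013 0.0045 0.0014] turn [-0.0001 -0.0001  0.0311] | dist mm 2 ang 11.2
```

arm_command --targets "0.001 0.0045 0 0 0 0.02 0; 0.001 0.0045 0 0 0 0.031 0; 0.001 0.0045 0 0 0 0.031 0"

```text
t: 17.05
tcp_pos: [0.4955, 0.0362, 0.2986]
orientation: [[-0.198, 0.98, -0.002], [0.98, 0.198, 0.001], [0.001, -0.002, -1.0]]
contact_force: [-0.2, 0.2, -0.1]
width: 0.0426
```

```bash
python3 - <<'E'
from h import *
from fit import w
import pickle
s=env.read_state();i=env.camera_info('wrist');im=env.camera('wrist');cv2.imwrite('pics/w16.png',im[:,:,::-1])
print(s['tcp_pos'],s['orientation'].round(3));pickle.dump((i,s),open('w16.pkl','wb'))
p=[.6528,.0680,np.radians(11.4)]
print(proj(i,[w(p,(-.16,-.038,.2)),w(p,(-.16,.038,.2)),w(p,(-.168,.0,.192)),w(p,(-.152,.0,.192))]))
E
```

```text
[0.49553637 0.03619958 0.29862242] [[-0.198  0.98  -0.002]
 [ 0.98   0.198  0.001]
 [ 0.001 -0.002 -1.   ]]
[[326.52407128 245.06874799]
 [326.46194035 143.12423995]
 [315.71657596 193.30241945]
 [337.26784721 193.28852495]]
```

View pics/w16.png

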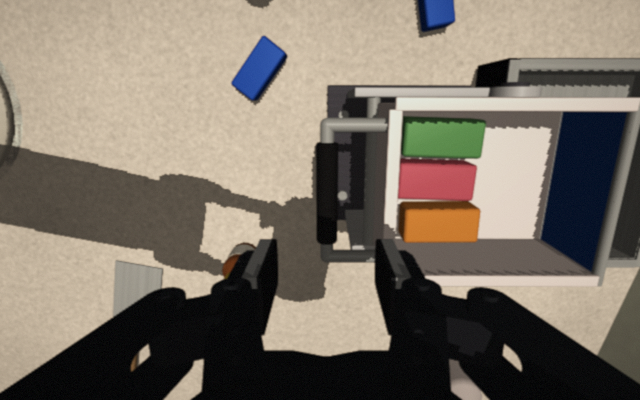

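arm_command --targets "0 0 -0.08 0 0 0 0; 0 0 -0.15 0 0 0 0; 0 0 -0.2 0 0 0 0; 0 0 -0.225 0 0 0 0; 0 0 -0.237 0 0 0 0; 0 0 -0.237 0 0 0 0"

```text
t: 17.7
tcp_pos: [0.4956, 0.0363, 0.1803]
orientation: [[-0.195, 0.981, -0.002], [0.981, 0.195, 0.001], [0.001, -0.002, -1.0]]
contact_force: [0.6, 1.3, 0.1]
width: 0.0423
```

```bash
python3 - <<'E'
from h import *
s=env.read_state();im=env.camera('wrist');cv2.imwrite('pics/w17.png',im[:,:,::-1])
print(s['tcp_pos'],s['contact_force'])
E
```

```text
[0.49557619 0.03628448 0.18034917] [0.62685875 1.31904185 0.13858768]
```

View pics/w17.png

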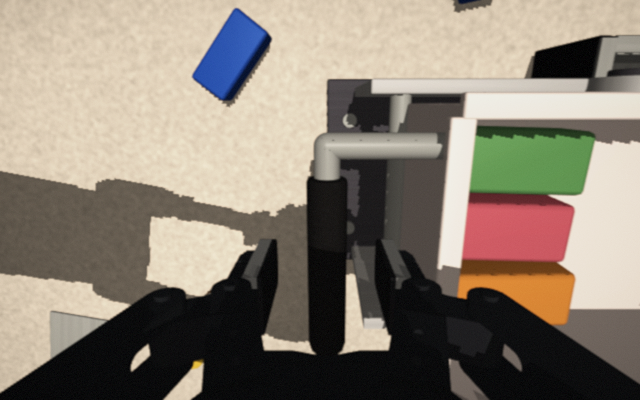

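arm_command --targets "0 0 0 0 0 0 -1; 0 0 0 0 0 0 -1; 0 0 0 0 0 0 -1; 0 0 0 0 0 0 -1; 0 0 0 0 0 0 -1; 0 0 0 0 0 0 -1" --force 40

```text
t: 18.35
tcp_pos: [0.4959, 0.0361, 0.1833]
orientation: [[-0.195, 0.981, 0.001], [0.981, 0.195, 0.0], [0.0, 0.001, -1.0]]
contact_force: [-4.0, -1.1, 6.1]
width: 0.0143
```

```bash
python3 - <<'E'
from h import *
e=np.array([.980,.198])
p0=None
for th in np.r_[0:1.16:.05]:
    x=-.16*np.cos(th)+.062*np.sin(th)+.16; z=.16*np.sin(th)+.062*np.cos(th)-.062
    print(round(th,2),(np.array([e[0]*x,e[1]*x,z])/.5).round(3))
E
```

```text
0.0 [0. 0. 0.]
0.05 [0.006 0.001 0.016]
0.1 [0.014 0.003 0.031]
0.15 [0.022 0.004 0.046]
0.2 [0.03  0.006 0.061]
0.25 [0.04  0.008 0.075]
0.3 [0.05  0.01  0.089]
0.35 [0.061 0.012 0.102]
0.4 [0.072 0.015 0.115]
0.45 [0.084 0.017 0.127]
0.5 [0.097 0.02  0.138]
0.55 [0.11  0.022 0.149]
0.6 [0.123 0.025 0.159]
0.65 [0.137 0.028 0.168]
0.7 [0.152 0.031 0.177]
0.75 [0.167 0.034 0.185]
0.8 [0.182 0.037 0.192]
0.85 [0.198 0.04  0.198]
0.9 [0.214 0.043 0.204]
0.95 [0.23  0.046 0.208]
1.0 [0.246 0.05  0.212]
1.05 [0.263 0.053 0.215]
1.1 [0.28  0.057 0.217]
1.15 [0.296 0.06  0.219]
```

arm_command --targets "0.003 0 0.008 0 0 0 -1; 0.006 0.001 0.016 0 0 0 -1; 0.01 0.002 0.023 0 0 0 -1; 0.014 0.003 0.031 0 0 0 -1; 0.018 0.003 0.038 0 0 0 -1; 0.022 0.004 0.046 0 0 0 -1; 0.03 0.006 0.061 0 0 0 -1; 0.04 0.008 0.075 0 0 0 -1; 0.05 0.01 0.089 0 0 0 -1; 0.05 0.01 0.089 0 0 0 -1"

```text
t: 19.35
tcp_pos: [0.5206, 0.041, 0.2296]
orientation: [[-0.195, 0.981, 0.001], [0.981, 0.195, 0.0], [0.0, 0.001, -1.0]]
contact_force: [-9.0, 0.1, 2.1]
width: 0.0144
```

```bash
python3 - <<'E'
from h import *
s=env.read_state();im=env.camera('wrist');cv2.imwrite('pics/w18.png',im[:,:,::-1])
im=env.camera('scene');cv2.imwrite('pics/s18.png',im[:,:,::-1]);crop('pics/s18.png','pics/c18.png',250,130,400,310,3.3)
print(s['tcp_pos'],s['contact_force'],s['width'])
E
```

```text
[0.52058337 0.04103339 0.22964669] [-8.95903036  0.12937703  2.13142138] 0.01443548644686275
```

View pics/w18.png

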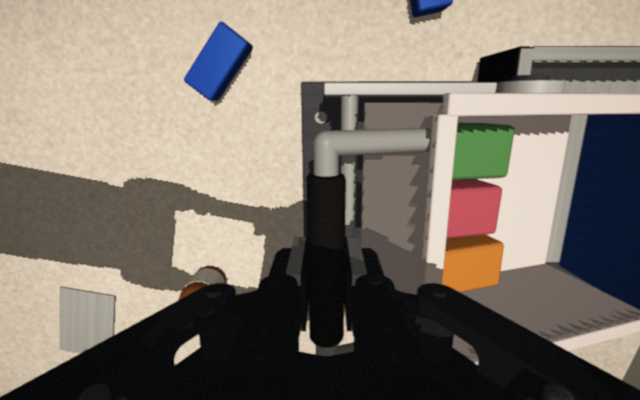

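View pics/c18.png

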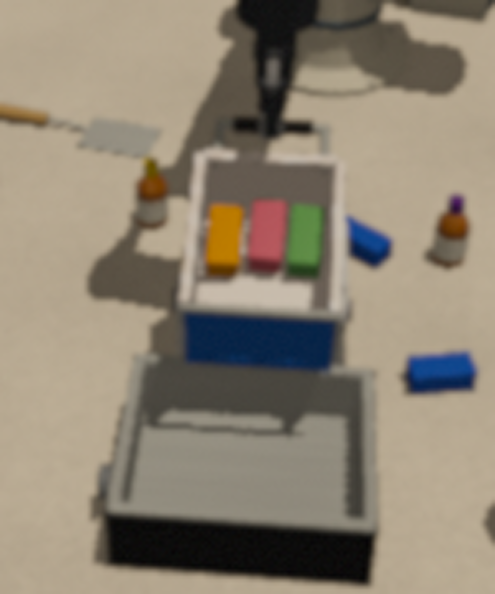

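arm_command --targets "0.005 0.001 0.007 0 0 0 -1; 0.011 0.002 0.013 0 0 0 -1; 0.016 0.003 0.02 0 0 0 -1; 0.022 0.005 0.026 0 0 0 -1; 0.028 0.006 0.032 0 0 0 -1; 0.034 0.007 0.038 0 0 0 -1; 0.04 0.008 0.044 0 0 0 -1; 0.047 0.01 0.049 0 0 0 -1; 0.054 0.011 0.055 0 0 0 -1; 0.06 0.012 0.06 0 0 0 -1"

```text
t: 20.45
tcp_pos: [0.5499, 0.0469, 0.2611]
orientation: [[-0.195, 0.981, 0.0], [0.981, 0.195, -0.0], [-0.0, -0.0, -1.0]]
contact_force: [-8.3, -0.8, 3.4]
width: 0.0141
```

```bash
python3 - <<'E'
from h import *
s=env.read_state()
im=env.camera('scene');cv2.imwrite('pics/s19.png',im[:,:,::-1]);crop('pics/s19.png','pics/c19.png',250,130,400,310,3.3)
print(s['tcp_pos'],s['contact_force'],s['width'])
E
```

```text
[0.54986533 0.04691345 0.26107709] [-8.33374287 -0.84550552  3.40781723] 0.014094021982567564
```

View pics/c19.png

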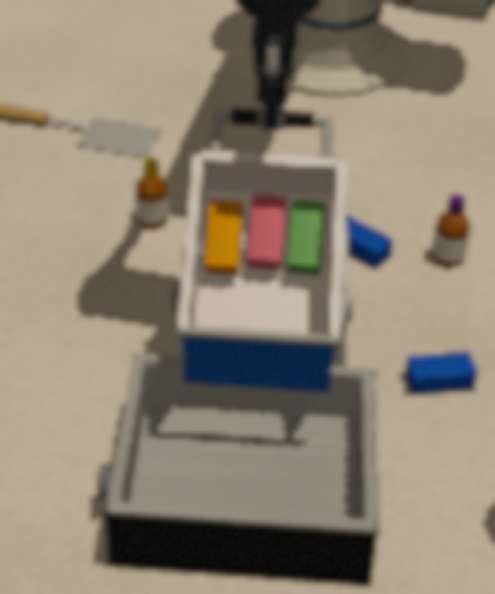

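arm_command --targets "0.006 0.001 0.005 0 0 0 -1; 0.013 0.003 0.01 0 0 0 -1; 0.02 0.004 0.015 0 0 0 -1; 0.027 0.006 0.019 0 0 0 -1; 0.034 0.007 0.023 0 0 0 -1; 0.042 0.009 0.028 0 0 0 -1; 0.049 0.01 0.032 0 0 0 -1; 0.057 0.012 0.036 0 0 0 -1; 0.064 0.013 0.04 0 0 0 -1; 0.072 0.015 0.043 0 0 0 -1"

```text
t: 21.5
tcp_pos: [0.5864, 0.0542, 0.2849]
orientation: [[-0.194, 0.981, 0.003], [0.981, 0.194, -0.001], [-0.001, 0.002, -1.0]]
contact_force: [-6.6, -2.2, 6.5]
width: 0.0141
```

```bash
python3 - <<'E'
from h import *
s=env.read_state()
im=env.camera('scene');cv2.imwrite('pics/s20.png',im[:,:,::-1]);crop('pics/s20.png','pics/c20.png',250,130,400,310,3.3)
print(s['tcp_pos'],s['contact_force'],s['width'])
E
```

```text
[0.58642217 0.05424646 0.28490489] [-6.56059172 -2.19127952  6.53413437] 0.014111462669663982
```

View pics/c20.png

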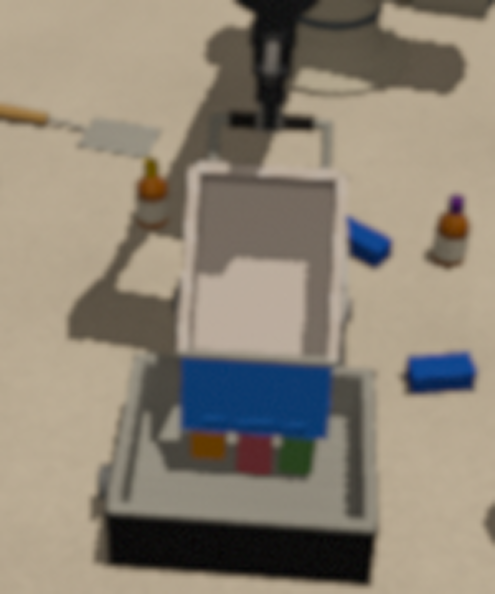

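arm_command --targets "0.008 0.002 0.003 0 0 0 -1; 0.016 0.003 0.006 0 0 0 -1; 0.024 0.005 0.009 0 0 0 -1; 0.032 0.006 0.012 0 0 0 -1; 0.04 0.008 0.014 0 0 0 -1; 0.048 0.009 0.016 0 0 0 -1; 0.056 0.011 0.018 0 0 0 -1; 0.064 0.013 0.02 0 0 0 -1; 0.064 0.013 0.02 0 0 0 -1; 0.064 0.013 0.02 0 0 0 -1"

```text
t: 22.55
tcp_pos: [0.6197, 0.0609, 0.2972]
orientation: [[-0.194, 0.981, 0.007], [0.981, 0.194, -0.0], [-0.002, 0.007, -1.0]]
contact_force: [-2.8, -1.4, 7.8]
width: 0.0139
```

```bash
python3 - <<'E'
from h import *
s=env.read_state()
im=env.camera('scene');cv2.imwrite('pics/s21.png',im[:,:,::-1]);crop('pics/s21.png','pics/c21.png',250,130,400,310,3.3)
im=env.camera('top');cv2.imwrite('pics/t21.png',im[:,:,::-1]);crop('pics/t21.png','pics/c22.png',230,80,360,220,4)
print(s['tcp_pos'],s['contact_force'],s['width'])
E
```

```text
[0.61971323 0.06089027 0.29716785] [-2.83724855 -1.367271    7.83801738] 0.013882722543226218
```

View pics/c21.png

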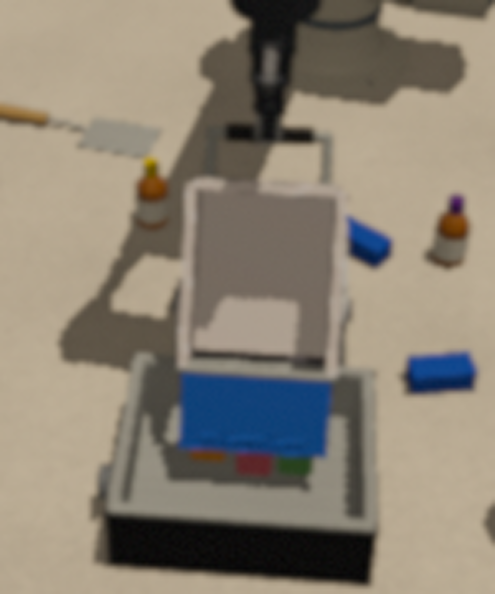

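View pics/c22.png

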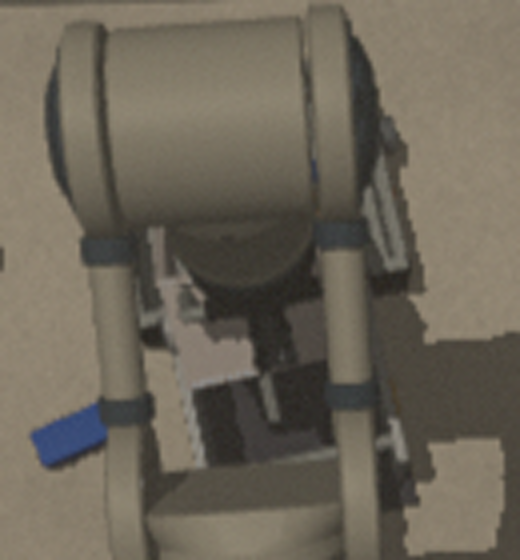

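```bash
python3 - <<'E'
from h import *
im=env.camera('wrist');cv2.imwrite('pics/w22.png',im[:,:,::-1])
E
```

```text
(no output)
```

View pics/w22.png

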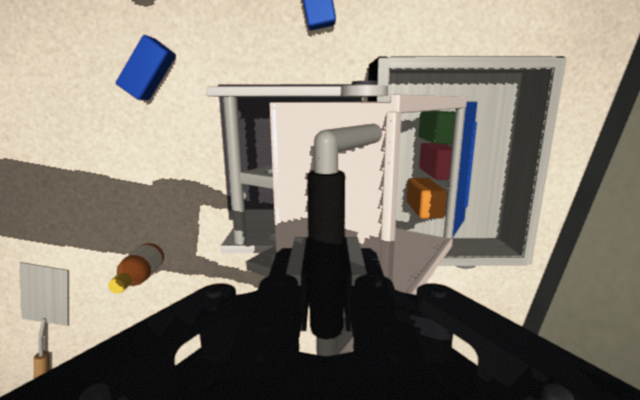

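arm_command --targets "-0.016 -0.003 -0.004 0 0 0 -1; -0.032 -0.006 -0.008 0 0 0 -1; -0.048 -0.01 -0.014 0 0 0 -1; -0.064 -0.013 -0.02 0 0 0 -1; -0.079 -0.016 -0.027 0 0 0 -1; -0.094 -0.019 -0.035 0 0 0 -1; -0.109 -0.022 -0.044 0 0 0 -1; -0.123 -0.025 -0.053 0 0 0 -1; -0.136 -0.027 -0.063 0 0 0 -1; -0.149 -0.03 -0.074 0 0 0 -1"

```text
t: 23.7
tcp_pos: [0.5439, 0.0457, 0.2627]
orientation: [[-0.194, 0.981, 0.009], [0.981, 0.194, -0.001], [-0.002, 0.009, -1.0]]
contact_force: [-15.8, -2.6, 17.4]
width: 0.012
```

```bash
python3 - <<'E'
from h import *
s=env.read_state();im=env.camera('wrist');cv2.imwrite('pics/w23.png',im[:,:,::-1])
im=env.camera('scene');cv2.imwrite('pics/s23.png',im[:,:,::-1]);crop('pics/s23.png','pics/c23.png',250,130,400,310,3.3)
print(s['t'],s['tcp_pos'],s['contact_force'],s['width'])
E
```

```text
23.7 [0.54385281 0.04569633 0.26273644] [-15.75178108  -2.58196571  17.38031456] 0.012011293644977009
```

View pics/c23.png

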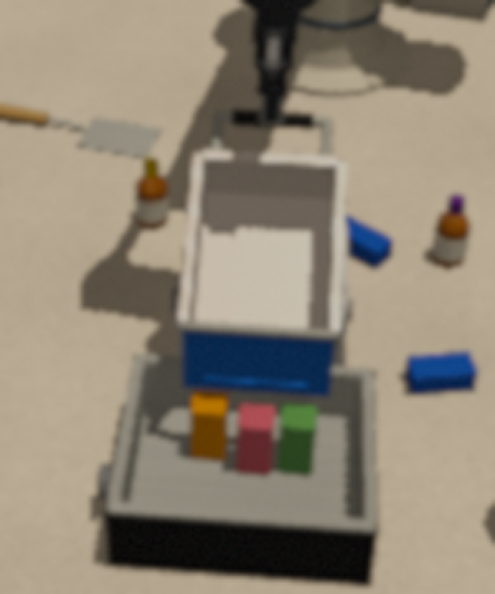

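View pics/w23.png

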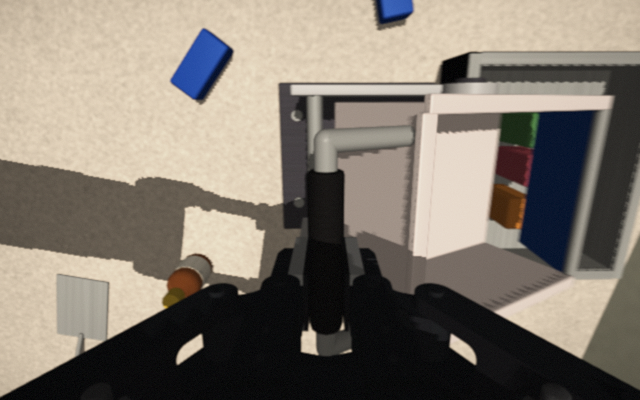

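```bash
cat > th.py <<'E'
from h import *
from fit import w
from scipy.optimize import least_squares
isc=env.camera_info('scene')
p=[.6528,.0680,np.radians(11.4)]
def cp(th,P):
    x,y,z=P;z=z-.13;c,s=np.cos(th),np.sin(th);return w(p,(x*c+z*s,y,-x*s+z*c+.13))
def fit(obs):
    r=least_squares(lambda q:np.concatenate([proj(isc,cp(q[0],P))[0]-o for P,o in obs]),[.5]);return r.x[0],r.fun.reshape(-1,2).round(1)
def S(u,v):return (250+(u+.5)/3.3-.5,130+(v+.5)/3.3-.5)
E
python3 - <<'E'
from th import *
obs=[((.045,-.067,.205),S(183,328)),((.045,.067,.205),S(337,330)),((-.115,-.067,.205),S(195,152)),((-.115,.067,.205),S(343,152)),((-.16,-.038,.192),S(234,118)),((-.16,.038,.192),S(312,120))]
th,f=fit(obs);print(th,f);b=cp(th,(-.16,0,.192));print('bar',b);t=env.read_state()['tcp_pos'];print('tcp',t,(b-t)*1000)
E
```

```text
0.5117890765390088 [[-0.7 -1.6]
 [ 0.3  0.7]
 [ 0.2  0.1]
 [ 0.5  2.6]
 [-0.8 -0.7]
 [ 0.6 -0. ]]
bar [0.54581771 0.04642859 0.26241398]
tcp [0.54279622 0.04545521 0.26212967] [3.02148979 0.97337177 0.28431195]
```

arm_command --targets "0 0 0 0.002 -0.011 0 -1; 0 0 -0.001 0.004 -0.022 0 -1; 0.001 0 -0.002 0.007 -0.033 0 -1; 0.002 0 -0.003 0.009 -0.044 0 -1; 0.003 0.001 -0.004 0.011 -0.055 0 -1" --force 20

```text
t: 24.3
tcp_pos: [0.5428, 0.0454, 0.2646]
orientation: [[-0.193, 0.917, 0.35], [0.981, 0.181, 0.066], [-0.003, 0.356, -0.935]]
contact_force: [-19.7, -4.7, 21.8]
width: 0.0112
```

```bash
python3 - <<'E'
from h import *
s=env.read_state();im=env.camera('wrist');cv2.imwrite('pics/w24.png',im[:,:,::-1])
im=env.camera('scene');cv2.imwrite('pics/s24.png',im[:,:,::-1]);crop('pics/s24.png','pics/c24.png',250,130,400,310,3.3)
print(s['t'],s['tcp_pos'],s['contact_force'],s['width'],s['joints'].round())
E
```

```text
24.3 [0.54278877 0.04541264 0.264573  ] [-19.66741867  -4.65226894  21.78585086] 0.01119829023073318 [ -1. -22.  94.   4.  88. -12.]
```

View pics/c24.png

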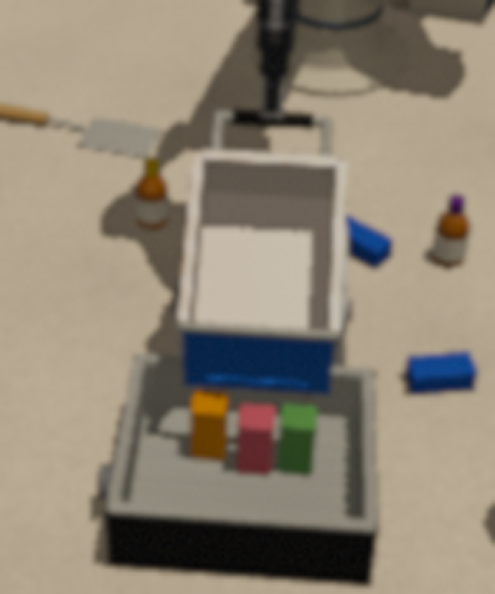

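View pics/w24.png

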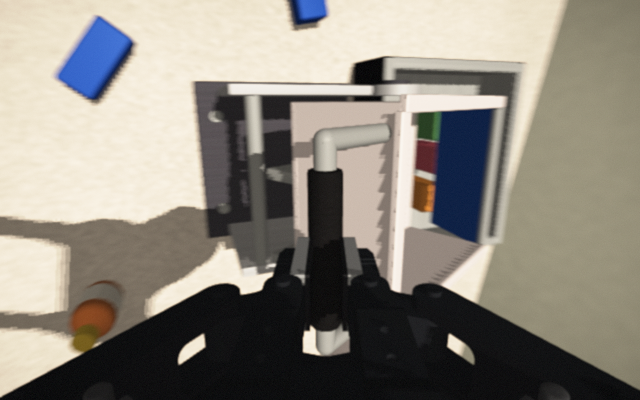

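arm_command --targets "0.005 0.001 -0.006 0.002 -0.011 0 -1; 0.005 0.001 -0.006 0.004 -0.022 0 -1; 0.005 0.001 -0.006 0.007 -0.033 0 -1; 0.005 0.001 -0.006 0.009 -0.044 0 -1; 0.005 0.001 -0.006 0.011 -0.055 0 -1; 0.007 0.0015 -0.009 0.011 -0.055 0 -0.7; 0.009 0.002 -0.011 0.011 -0.055 0 -0.67; 0.01 0.002 -0.012 0.011 -0.055 0 -0.65; 0.012 0.0025 -0.014 0.011 -0.055 0 -0.63; 0.014 0.003 -0.017 0.011 -0.055 0 -0.61"

```text
t: 25.4
tcp_pos: [0.5521, 0.0471, 0.2727]
orientation: [[-0.191, 0.721, 0.666], [0.981, 0.146, 0.124], [-0.007, 0.677, -0.736]]
contact_force: [-25.5, -1.8, 37.6]
width: 0.0166
```

```bash
python3 - <<'E'
from h import *
s=env.read_state();im=env.camera('wrist');cv2.imwrite('pics/w25.png',im[:,:,::-1])
im=env.camera('scene');cv2.imwrite('pics/s25.png',im[:,:,::-1]);crop('pics/s25.png','pics/c25.png',250,130,400,310,3.3)
print(s['t'],s['tcp_pos'],s['contact_force'],s['width'],s['joints'].round())
E
```

```text
25.4 [0.55212431 0.04709255 0.27266528] [-25.46737208  -1.81147594  37.59145848] 0.016633916213416682 [ -5. -40. 112.  12.  67. -17.]
```

View pics/c25.png

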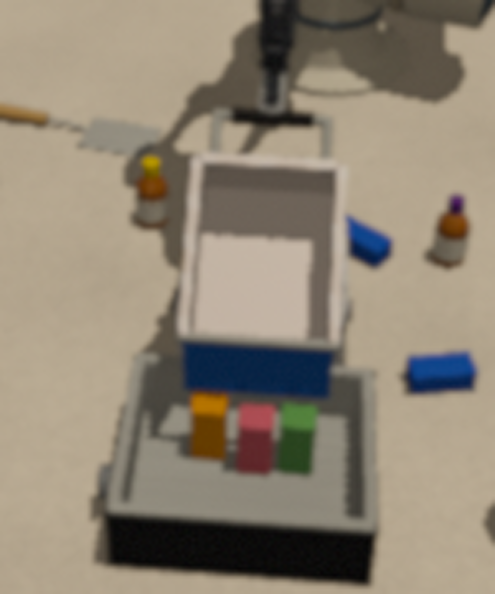

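View pics/w25.png

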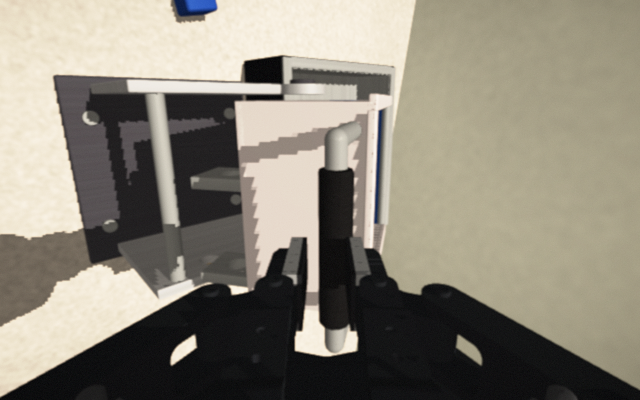

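```bash
python3 - <<'E'
from th import *
ims=[]
for n in ('w17','w18','w22','w23','w24','w25'):
    im=cv2.imread(f'pics/{n}.png')[120:370,260:400];cv2.putText(im,n,(2,12),0,.45,(0,0,255),1);ims.append(im)
a=np.hstack(ims);cv2.imwrite('pics/m1.png',cv2.resize(a,(800,int(250*800/a.shape[1])),interpolation=cv2.INTER_AREA))
b=np.hstack([cv2.resize(ims[k],None,fx=2,fy=2,interpolation=cv2.INTER_CUBIC) for k in (0,5)]);cv2.imwrite('pics/m2.png',b)
obs=[((.045,-.067,.205),S(183,338)),((.045,.067,.205),S(337,340)),((-.115,-.067,.205),S(192,156)),((-.115,.067,.205),S(345,156)),((-.16,-.038,.192),S(233,116)),((-.16,.038,.192),S(313,120))]
th,f=fit(obs);print(th,f);b=cp(th,(-.16,0,.192));s=env.read_state();t=s['tcp_pos'];print('bar',b,'tcp',t,'in tool',s['orientation'].T@(b-t)*1000)
E
```

```text
0.6128820128818142 [[-0.9 -1.6]
 [ 0.1  0.7]
 [ 0.7 -0.2]
 [ 0.1  2.3]
 [-0.7 -0.3]
 [ 0.4 -0.2]]
bar [0.55946359 0.04918008 0.27275197] tcp [0.55220922 0.04712611 0.27287077] in tool [0.62866478 5.44748623 5.17576007]
```

View pics/m2.png

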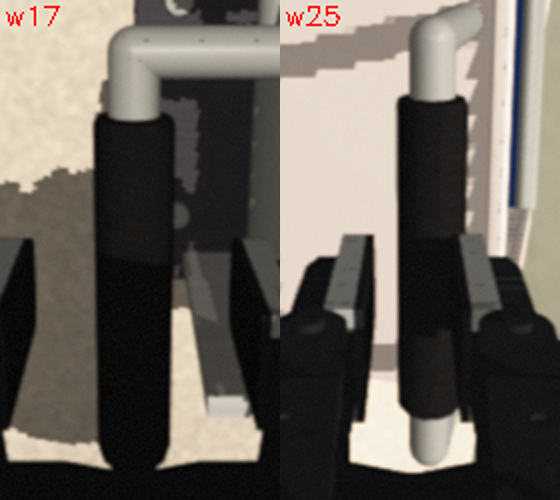

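View pics/m1.png

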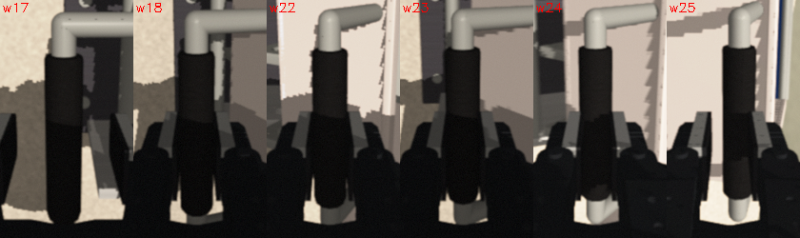

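```bash
cat > arc.py <<'E'
import numpy as np,sys
def arc(t0,ths,press,rot=1,rad=None):
    xs=np.array([.98,.198,0]);k=np.array([0,0,1.]);ys=np.array([-.198,.98,0])
    B=lambda t:np.array([-.16*np.cos(t)+.062*np.sin(t),.16*np.sin(t)+.062*np.cos(t)])
    b0=B(t0)
    for t in ths:
        b=B(t);d=(b-b0);r=-b/np.linalg.norm(b)*press
        v=(d[0]+r[0])*xs+(d[1]+r[1])*k;w=ys*(t-t0)*rot/2/np.pi
        print(round(t,2),' '.join('%.4f'%a for a in np.r_[v/.5,w]))
E
python3 -c "
from arc import *
arc(.61,[.64,.69,.75,.81,.87,.93,.99,1.05,1.1,1.15],.009)"
```

```text
0.64 0.0178 0.0036 -0.0096 -0.0009 0.0047 0.0000
0.69 0.0315 0.0064 -0.0013 -0.0025 0.0125 0.0000
0.75 0.0485 0.0098 0.0077 -0.0044 0.0218 0.0000
0.81 0.0659 0.0133 0.0157 -0.0063 0.0312 0.0000
0.87 0.0838 0.0169 0.0226 -0.0082 0.0406 0.0000
0.93 0.1021 0.0206 0.0284 -0.0101 0.0499 0.0000
0.99 0.1206 0.0244 0.0330 -0.0120 0.0593 0.0000
1.05 0.1395 0.0282 0.0365 -0.0139 0.0686 0.0000
1.1 0.1553 0.0314 0.0386 -0.0154 0.0764 0.0000
1.15 0.1711 0.0346 0.0398 -0.0170 0.0842 0.0000
```

arm_command --targets "0.018 0.0036 -0.0096 -0.001 0.005 0 -0.61; 0.0315 0.0064 -0.0013 -0.0025 0.0125 0 -0.61; 0.0485 0.01 0.0077 -0.0044 0.022 0 -0.61; 0.066 0.0133 0.0157 -0.0063 0.0312 0 -0.61; 0.084 0.017 0.0226 -0.0082 0.0406 0 -0.61; 0.102 0.0206 0.0284 -0.01 0.05 0 -0.61; 0.1206 0.0244 0.033 -0.012 0.0593 0 -0.61; 0.1395 0.028 0.0365 -0.014 0.0686 0 -0.61; 0.155 0.0314 0.0386 -0.0154 0.0764 0 -0.61; 0.171 0.0346 0.04 -0.017 0.084 0 -0.61"

```text
t: 26.5
tcp_pos: [0.6381, 0.0646, 0.292]
orientation: [[-0.196, 0.96, 0.2], [0.981, 0.194, 0.03], [-0.01, 0.202, -0.979]]
contact_force: [0.0, 0.3, -0.9]
width: 0.0167
```

```bash
python3 - <<'E'
from h import *
s=env.read_state();im=env.camera('wrist');cv2.imwrite('pics/w26.png',im[:,:,::-1])
im=env.camera('scene');cv2.imwrite('pics/s26.png',im[:,:,::-1]);crop('pics/s26.png','pics/c26.png',250,130,400,310,3.3)
print(s['t'],s['tcp_pos'],s['contact_force'],s['width'],s['orientation'].round(2))
E
```

```text
26.5 [0.63808619 0.0646263  0.29202065] [ 0.04593525  0.27012896 -0.92469136] 0.016675723045273306 [[-0.2   0.96  0.2 ]
 [ 0.98  0.19  0.03]
 [-0.01  0.2  -0.98]]
```

View pics/c26.png

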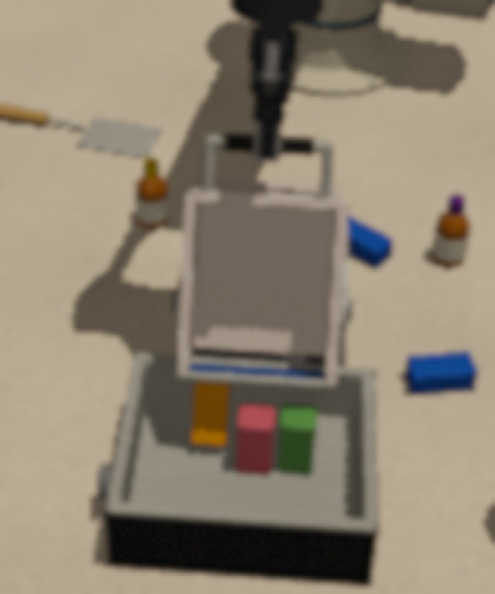

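View pics/w26.png

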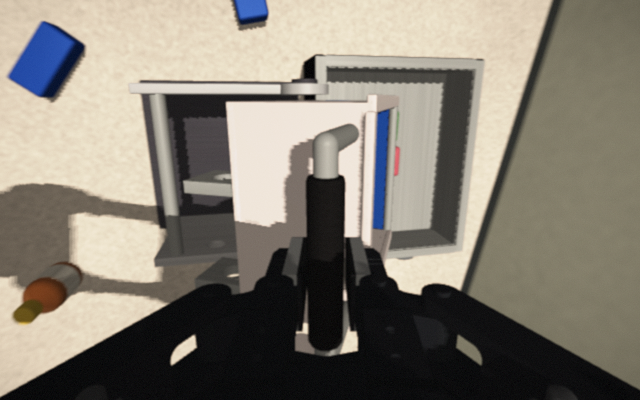

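```bash
python3 - <<'E'
from th import *
obs=[((.045,-.067,.205),S(178,376)),((.045,.067,.205),S(338,382)),((-.115,-.067,.205),S(187,194)),((-.115,.067,.205),S(347,198)),((-.16,-.038,.192),S(225,143)),((-.16,.038,.192),S(313,146))]
th,f=fit(obs);print(th,f);b=cp(th,(-.16,0,.192));s=env.read_state();t=s['tcp_pos'];print('bar',b,'tcp',t,'in tool',s['orientation'].T@(b-t)*1000,s['width'])
crop('pics/w26.png','pics/m3.png',260,120,400,370,2.4)
E
```

```text
1.1065171554966504 [[ 0.5 -0.8]
 [-1.2  0.4]
 [-0.  -0.2]
 [-0.4  1.3]
 [-0.2 -0.8]
 [ 0.4 -0.3]]
bar [0.63691218 0.06479645 0.30082539] tcp [0.63897368 0.06482372 0.29065504] in tool [  0.28197875   0.07071052 -10.37313706] 0.01602656915281489
```

View pics/m3.png

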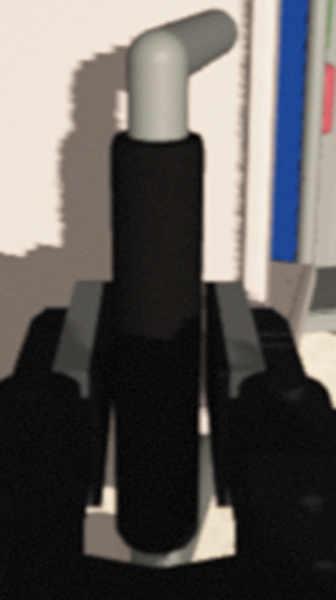

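arm_command --targets "0.001 0 -0.006 0 0 0 -0.57; 0.002 0 -0.012 0 0 0 -0.57; 0.0035 0.0005 -0.018 0 0 0 -0.57; 0.0035 0.0005 -0.018 0 0 0 -0.57; 0.0035 0.0005 -0.018 0 0 0 -1; 0.0035 0.0005 -0.018 0 0 0 -1; 0.0035 0.0005 -0.018 0 0 0 -1" --force 40

```text
t: 27.3
tcp_pos: [0.6405, 0.065, 0.2815]
orientation: [[-0.196, 0.96, 0.199], [0.98, 0.194, 0.031], [-0.009, 0.202, -0.979]]
contact_force: [0.2, 0.2, -1.4]
width: 0.0144
```

```bash
python3 - <<'E'
from h import *
s=env.read_state();im=env.camera('wrist');cv2.imwrite('pics/w27.png',im[:,:,::-1])
crop('pics/w27.png','pics/m4.png',240,80,420,370,2)
im=env.camera('scene');cv2.imwrite('pics/s27.png',im[:,:,::-1]);crop('pics/s27.png','pics/c27.png',250,130,400,310,3.3)
print(s['t'],s['tcp_pos'],s['contact_force'],s['width'],s['orientation'].round(2))
E
```

```text
27.3 [0.64051162 0.06501046 0.28148236] [ 0.20346526  0.21298696 -1.35305115] 0.014418425615091558 [[-0.2   0.96  0.2 ]
 [ 0.98  0.19  0.03]
 [-0.01  0.2  -0.98]]
```

View pics/c27.png

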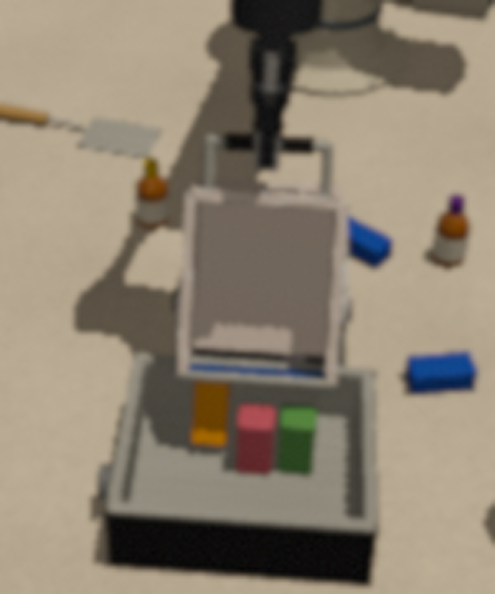

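View pics/m4.png

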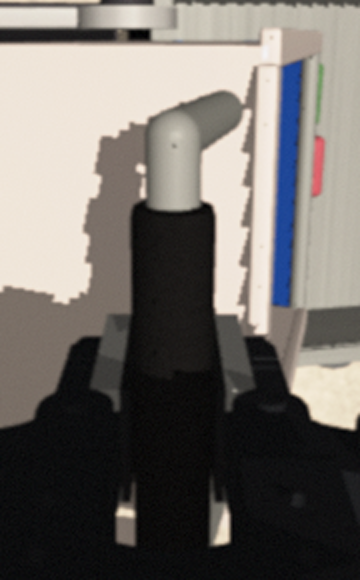

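```bash
cat > low.py <<'E'
from h import *
from fit import w
p=[.6528,.0680,np.radians(11.4)]
xs=np.array([np.cos(p[2]),np.sin(p[2]),0]);ys=np.array([-xs[1],xs[0],0]);k=np.array([0,0,1.])
TH0=1.10;T0=11.6;ROT=.45;P0=np.array([.6405,.065,.2815])
def pose(th):
    tl=np.radians(T0)+(TH0-th)*ROT
    zt=np.sin(tl)*xs-np.cos(tl)*k;R=np.c_[ys,np.cross(zt,ys),zt]
    b=w(p,(-.16*np.cos(th)+.062*np.sin(th),0,.13+.16*np.sin(th)+.062*np.cos(th)))
    return b,b+.019*zt,R
OFF=P0-pose(TH0)[1]
def rows(ths):
    s=env.read_state();print('off',OFF*1000,'t',s['t'],'F',s['contact_force'].round(1),s['joints'].round(0),s['width'])
    for th in ths:
        b,q,R=pose(th);d=(q+OFF-s['tcp_pos'])/.5;rv=Ro.from_matrix(R@s['orientation'].T).as_rotvec()/2/np.pi
        print(round(th,3),' '.join('%.4f'%a for a in np.r_[d,rv]))
E
python3 -c "
from low import *
rows(np.arange(1.07,.7,-.04))"
```

```text
off [ 0.93370262 -0.33161748 -0.6042074 ] t 27.4 F [-0.4  0.8 -1.7] [ 2.  2. 69.  1. 97. -9.] 0.014696207006111002
1.07 -0.0098 -0.0020 -0.0011 0.0019 -0.0017 0.0002
1.03 -0.0224 -0.0046 -0.0030 0.0024 -0.0045 0.0002
0.99 -0.0350 -0.0071 -0.0054 0.0030 -0.0073 0.0002
0.95 -0.0474 -0.0096 -0.0084 0.0036 -0.0101 0.0002
0.91 -0.0597 -0.0121 -0.0119 0.0041 -0.0130 0.0002
0.87 -0.0719 -0.0145 -0.0159 0.0047 -0.0158 0.0003
0.83 -0.0839 -0.0170 -0.0204 0.0053 -0.0186 0.0003
0.79 -0.0957 -0.0193 -0.0254 0.0058 -0.0214 0.0003
0.75 -0.1073 -0.0217 -0.0309 0.0064 -0.0242 0.0003
0.71 -0.1187 -0.0240 -0.0369 0.0070 -0.0270 0.0003
```

arm_command --targets "-0.01 -0.002 -0.001 0.001 -0.002 0 -1; -0.0224 -0.0046 -0.003 0.002 -0.0045 0 -1; -0.035 -0.007 -0.0054 0.003 -0.0073 0 -1; -0.0474 -0.0096 -0.0084 0.0036 -0.01 0 -1; -0.0597 -0.012 -0.012 0.004 -0.013 0 -1; -0.072 -0.0145 -0.016 0.0047 -0.0158 0 -1; -0.084 -0.017 -0.0204 0.0053 -0.0186 0 -1; -0.0957 -0.0193 -0.0254 0.0058 -0.0214 0 -1; -0.1073 -0.0217 -0.031 0.0064 -0.0242 0 -1; -0.1187 -0.024 -0.037 0.007 -0.027 0 -1"

```text
t: 28.4
tcp_pos: [0.5815, 0.0534, 0.265]
orientation: [[-0.196, 0.909, 0.367], [0.981, 0.182, 0.074], [0.0, 0.375, -0.927]]
contact_force: [1.7, 0.9, 2.6]
width: 0.0145
```

```bash
python3 - <<'E'
from low import *
s=env.read_state();im=env.camera('wrist');cv2.imwrite('pics/w28.png',im[:,:,::-1])
crop('pics/w28.png','pics/m5.png',240,80,420,370,2)
im=env.camera('scene');cv2.imwrite('pics/s28.png',im[:,:,::-1]);crop('pics/s28.png','pics/c28.png',250,130,400,310,3.3)
rows(np.arange(.69,.38,-.03))
E
```

```text
off [ 0.93370262 -0.33161748 -0.6042074 ] t 28.5 F [-0.6  1.4  2.4] [ -1. -17.  90.   5.  85. -12.] 0.014833302560731948
0.69 -0.0049 -0.0015 -0.0064 0.0001 -0.0007 0.0003
0.66 -0.0132 -0.0032 -0.0114 0.0005 -0.0028 0.0003
0.63 -0.0213 -0.0048 -0.0166 0.0009 -0.0049 0.0003
0.6 -0.0292 -0.0064 -0.0221 0.0013 -0.0070 0.0003
0.57 -0.0370 -0.0080 -0.0278 0.0018 -0.0091 0.0003
0.54 -0.0446 -0.0095 -0.0338 0.0022 -0.0113 0.0003
0.51 -0.0521 -0.0110 -0.0400 0.0026 -0.0134 0.0003
0.48 -0.0593 -0.0125 -0.0464 0.0030 -0.0155 0.0003
0.45 -0.0663 -0.0139 -0.0531 0.0034 -0.0176 0.0003
0.42 -0.0731 -0.0153 -0.0600 0.0039 -0.0197 0.0003
0.39 -0.0798 -0.0166 -0.0671 0.0043 -0.0218 0.0003
```

View pics/c28.png

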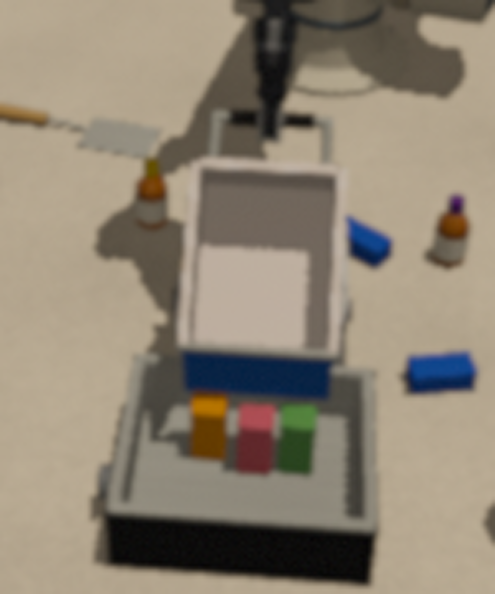

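View pics/m5.png

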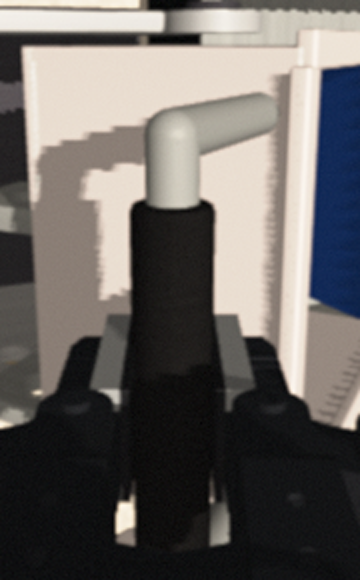

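arm_command --targets "-0.006 -0.0015 -0.0064 0 -0.0007 0 -1; -0.013 -0.003 -0.0114 0.0005 -0.0028 0 -1; -0.0213 -0.0048 -0.0166 0.001 -0.005 0 -1; -0.0292 -0.0064 -0.022 0.0013 -0.007 0 -1; -0.037 -0.008 -0.0278 0.0018 -0.009 0 -1; -0.0446 -0.0095 -0.0338 0.0022 -0.0113 0 -1; -0.052 -0.011 -0.04 0.0026 -0.0134 0 -1; -0.0593 -0.0125 -0.0464 0.003 -0.0155 0 -1; -0.0663 -0.014 -0.053 0.0034 -0.0176 0 -1; -0.073 -0.0153 -0.06 0.0039 -0.0197 0 -1"

```text
t: 29.5
tcp_pos: [0.544, 0.0459, 0.2348]
orientation: [[-0.196, 0.856, 0.478], [0.981, 0.171, 0.096], [0.001, 0.488, -0.873]]
contact_force: [-3.8, 3.0, 6.3]
width: 0.0147
```

```bash
python3 - <<'E'
from low import *
s=env.read_state();print(s['tcp_pos'])
im=env.camera('wrist');cv2.imwrite('pics/w29.png',im[:,:,::-1])
crop('pics/w29.png','pics/m6.png',240,80,420,370,2)
rows(np.arange(.41,.1,-.03))
E
```

```text
[0.54399149 0.0458612  0.23480627]
off [ 0.93370262 -0.33161748 -0.6042074 ] t 29.55 F [-6.6  2.3  5.3] [ -3. -30. 105.   7.  77. -14.] 0.014596110676363313
0.41 0.0000 -0.0006 -0.0005 0.0000 -0.0007 0.0002
0.38 -0.0065 -0.0020 -0.0077 0.0004 -0.0029 0.0002
0.35 -0.0129 -0.0032 -0.0150 0.0009 -0.0050 0.0002
0.32 -0.0190 -0.0045 -0.0226 0.0013 -0.0071 0.0002
0.29 -0.0249 -0.0056 -0.0304 0.0017 -0.0092 0.0002
0.26 -0.0305 -0.0068 -0.0383 0.0021 -0.0113 0.0002
0.23 -0.0359 -0.0079 -0.0465 0.0026 -0.0134 0.0002
0.2 -0.0411 -0.0089 -0.0548 0.0030 -0.0155 0.0002
0.17 -0.0460 -0.0099 -0.0632 0.0034 -0.0176 0.0002
0.14 -0.0506 -0.0108 -0.0718 0.0038 -0.0197 0.0002
0.11 -0.0550 -0.0117 -0.0806 0.0043 -0.0218 0.0002
```

View pics/m6.png

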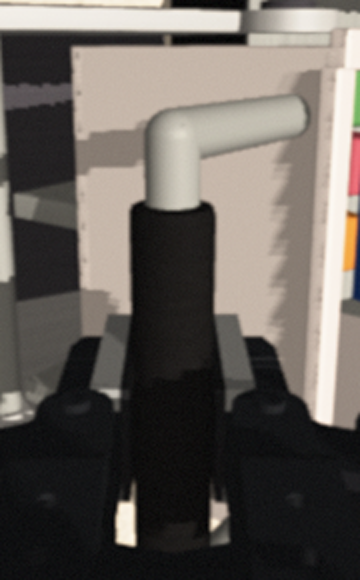

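```bash
python3 - <<'E'
from arc import *
arc(.41,np.arange(.38,-.01,-.03),0,0)
E
```

```text
0.38 -0.0070 -0.0014 -0.0074 0.0000 -0.0000 -0.0000
0.35 -0.0137 -0.0028 -0.0151 0.0000 -0.0000 -0.0000
0.32 -0.0203 -0.0041 -0.0229 0.0000 -0.0000 -0.0000
0.29 -0.0266 -0.0054 -0.0310 0.0000 -0.0000 -0.0000
0.26 -0.0326 -0.0066 -0.0392 0.0000 -0.0000 -0.0000
0.23 -0.0385 -0.0078 -0.0476 0.0000 -0.0000 -0.0000
0.2 -0.0440 -0.0089 -0.0562 0.0000 -0.0000 -0.0000
0.17 -0.0494 -0.0100 -0.0649 0.0000 -0.0000 -0.0000
0.14 -0.0544 -0.0110 -0.0738 0.0000 -0.0000 -0.0000
0.11 -0.0592 -0.0120 -0.0829 0.0000 -0.0000 -0.0000
0.08 -0.0637 -0.0129 -0.0921 0.0000 -0.0000 -0.0000
0.05 -0.0680 -0.0137 -0.1014 0.0000 -0.0000 -0.0000
0.02 -0.0719 -0.0145 -0.1109 0.0000 -0.0000 -0.0000
-0.01 -0.0756 -0.0153 -0.1205 0.0000 -0.0000 -0.0000
```

arm_command --targets "-0.007 -0.0014 -0.0074 0 0 0 -1; -0.0137 -0.0028 -0.015 0 0 0 -1; -0.0203 -0.004 -0.023 0 0 0 -1; -0.0266 -0.0054 -0.031 0 0 0 -1; -0.0326 -0.0066 -0.039 0 0 0 -1; -0.0385 -0.0078 -0.0476 0 0 0 -1; -0.044 -0.009 -0.0562 0 0 0 -1; -0.0494 -0.01 -0.065 0 0 0 -1; -0.0544 -0.011 -0.074 0 0 0 -1"

```text
t: 30.45
tcp_pos: [0.5158, 0.0401, 0.1962]
orientation: [[-0.196, 0.857, 0.477], [0.981, 0.171, 0.096], [0.001, 0.486, -0.874]]
contact_force: [-1.7, 2.4, 2.1]
width: 0.0148
```

```bash
python3 - <<'E'
from low import *
s=env.read_state();print(s['t'],s['tcp_pos'],s['contact_force'],s['width'],s['joints'].round())
t=s['tcp_pos'];print('bar est',t-.019*s['orientation'][:,2]-OFF,[ (th,pose(th)[0].round(4)) for th in (.17,.14,.0)])
im=env.camera('wrist');cv2.imwrite('pics/w30.png',im[:,:,::-1])
crop('pics/w30.png','pics/m7.png',240,80,420,370,2)
E
```

```text
30.45 [0.51578017 0.0400993  0.19619799] [-1.69894711  2.37119433  2.09026697] 0.014778995282188928 [ -4. -35. 112.   8.  75. -16.]
bar est [0.50578611 0.03860506 0.21340268] [(0.17, array([0.5085, 0.0389, 0.2182])), (0.14, array([0.506 , 0.0384, 0.2137])), (0.0, array([0.496 , 0.0364, 0.192 ]))]
```

View pics/m7.png

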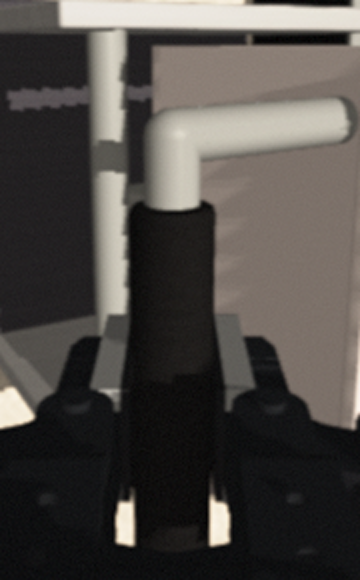

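arm_command --targets "-0.0024 -0.0005 -0.0045 0 0 0 -1; -0.0048 -0.001 -0.009 0 0 0 -1; -0.007 -0.0014 -0.0137 0 0 0 -1; -0.0093 -0.002 -0.0183 0 0 0 -1; -0.0115 -0.0023 -0.023 0 0 0 -1; -0.0136 -0.0027 -0.0276 0 0 0 -1; -0.0155 -0.003 -0.0324 0 0 0 -1; -0.0175 -0.0035 -0.037 0 0 0 -1; -0.019 -0.0038 -0.041 0 0 0 -1; -0.02 -0.004 -0.0434 0 0 0 -1"

```text
t: 31.5
tcp_pos: [0.5056, 0.038, 0.1741]
orientation: [[-0.196, 0.857, 0.477], [0.981, 0.171, 0.096], [0.001, 0.487, -0.874]]
contact_force: [0.5, 2.4, 5.8]
width: 0.0146
```

```bash
python3 - <<'E'
from low import *
s=env.read_state();print(s['t'],s['tcp_pos'],s['contact_force'],s['width'],s['joints'].round())
t=s['tcp_pos'];print('bar est',t-.019*s['orientation'][:,2]-OFF,[ (th,pose(th)[0].round(4)) for th in (.02,.0)])
im=env.camera('scene');cv2.imwrite('pics/s31.png',im[:,:,::-1]);crop('pics/s31.png','pics/c31.png',250,130,400,310,3.3)
E
```

```text
31.5 [0.50563596 0.03804269 0.17414722] [0.52960616 2.38882305 5.8258669 ] 0.014564842728998204 [ -5. -37. 116.   8.  74. -16.]
bar est [0.49563743 0.03654918 0.19134955] [(0.02, array([0.4972, 0.0366, 0.1952])), (0.0, array([0.496 , 0.0364, 0.192 ]))]
```

View pics/c31.png

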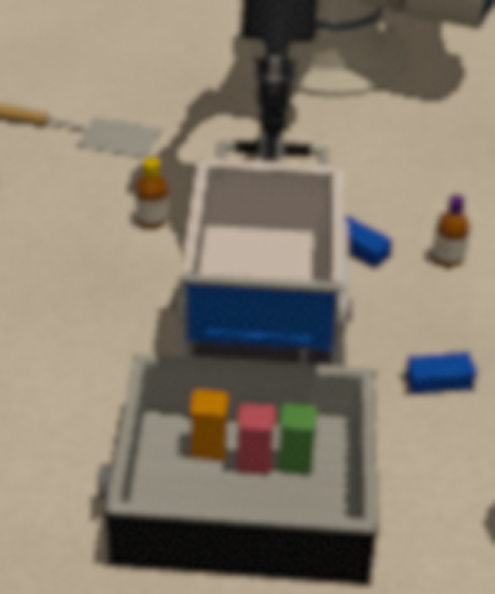

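arm_command --targets "-0.001 0 -0.004 0 0 0 -1; -0.001 0 -0.006 0 0 0 -1; -0.001 0 -0.006 0 0 0 -1"

```text
t: 31.85
tcp_pos: [0.5058, 0.038, 0.1741]
orientation: [[-0.196, 0.855, 0.481], [0.981, 0.171, 0.096], [-0.0, 0.49, -0.872]]
contact_force: [-5.5, 2.2, 10.5]
width: 0.0152
```

arm_command --targets "0 0 0.001 0 0 0 -0.6; 0 0 0.001 0 0 0 -0.5; 0 0 0.001 0 0 0 -0.4; 0 0 0.001 0 0 0 -0.3; 0 0 0.001 0 0 0 -0.3; 0 0 0.001 0 0 0 -0.3; -0.01 -0.002 0.018 0 0 0 -0.3; -0.03 -0.006 0.054 0 0 0 -0.3; -0.06 -0.012 0.11 0 0 0 -0.3; -0.1 -0.02 0.19 0 0 0 -0.3"

```text
t: 32.85
tcp_pos: [0.4543, 0.0281, 0.2682]
orientation: [[-0.197, 0.856, 0.477], [0.98, 0.171, 0.096], [0.001, 0.487, -0.873]]
contact_force: [1.1, -0.9, 0.7]
width: 0.0296
```

arm_command --targets "-0.03 0 0.08 0 0 0 -0.3; -0.03 0 0.16 0 0 0 -0.3; -0.03 0 0.16 0 0 0 -0.3; -0.03 0 0.16 0 0 0 -0.3; -0.03 0 0.16 0 0 0 -0.3"

```text
t: 33.35
tcp_pos: [0.4391, 0.0281, 0.3469]
orientation: [[-0.197, 0.857, 0.476], [0.98, 0.171, 0.096], [0.001, 0.485, -0.874]]
contact_force: [0.4, 0.4, -0.5]
width: 0.0297
```

```bash
python3 - <<'E'
from low import *
s=env.read_state();print(s['t'],s['tcp_pos'],s['contact_force'],s['width'],s['joints'].round())
im=env.camera('scene');cv2.imwrite('pics/s32.png',im[:,:,::-1]);crop('pics/s32.png','pics/c32.png',250,130,400,310,3.3)
im=env.camera('top');cv2.imwrite('pics/t32.png',im[:,:,::-1])
im=env.camera('wrist');cv2.imwrite('pics/w32.png',im[:,:,::-1])
E
```

```text
33.35 [0.43908628 0.02807363 0.34690423] [ 0.43093174  0.36930632 -0.5491795 ] 0.029745653871166795 [ -8. -42. 100.   9.  94. -16.]
```

View pics/s32.png

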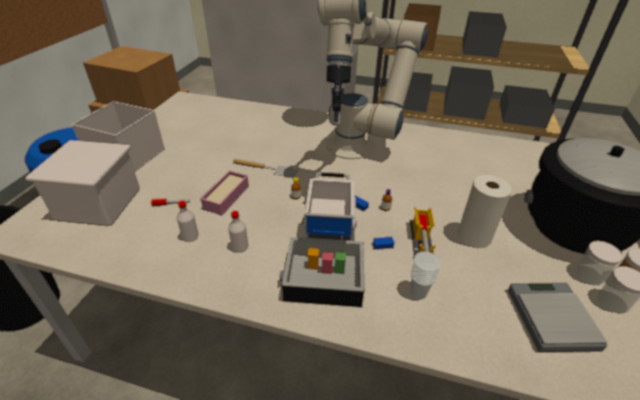

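View pics/c32.png

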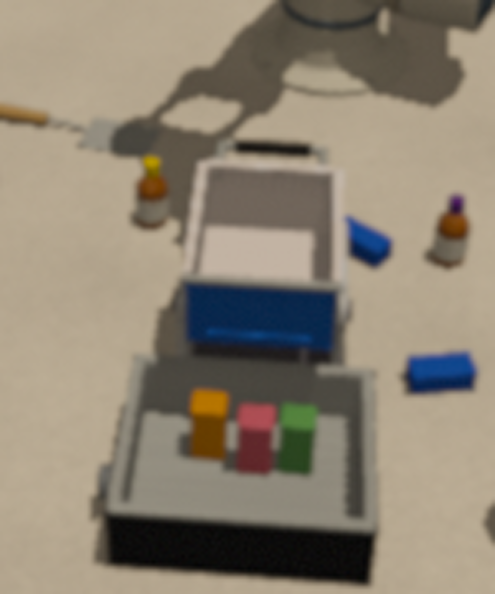

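View pics/t32.png

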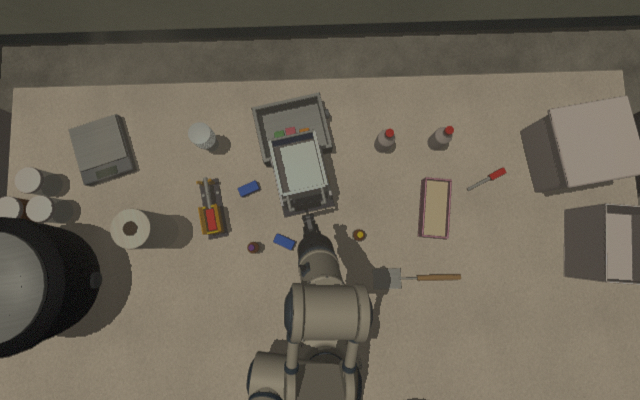

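View pics/w32.png

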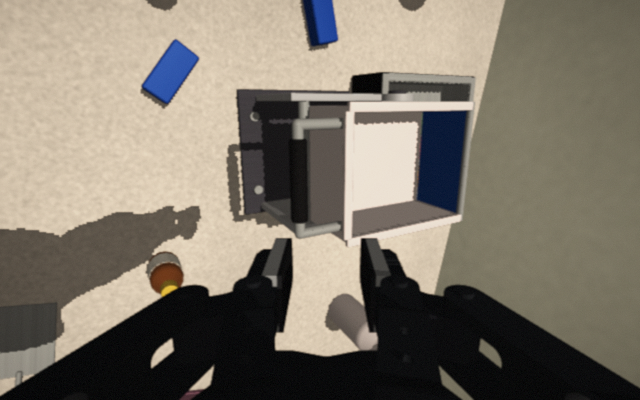

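```bash
python3 - <<'E'
from h import *
a=cv2.imread('pics/top0.png').astype(int);b=cv2.imread('pics/t32.png').astype(int)
for n,(x,y,w_) in dict(botA=(387,140,14),botB=(444,135,14),sy=(359,235,9),sp=(253,247,9),cup=(203,137,16),towel=(130,228,22),mould=(435,208,30),blue1=(249,188,12),spat=(440,277,20)).items():
    print(n,np.abs(a-b)[y-w_:y+w_,x-w_:x+w_].mean().round(1))
print(env.read_state()['contact_force'],env.finish_job())
E
```

```text
botA 2.2
botB 2.2
sy 7.5
sp 2.1
cup 2.2
towel 2.2
mould 2.2
blue1 2.2
spat 2.0
the job is handed in; nothing more can be done
[0.66491494 0.23123795 0.64689402] None
```

The job is done and handed in at about 33.5 s. The lock pin is parked in the keeper, all three bricks are in the pan, and the caddy is back level on its rest.

- **Pin:** I drew it out by the handle, laid it on the bench, and re-gripped it by the shank to lower it into the keeper. My last measurement put the pin's tip within about 1 mm of its parked spot. The handle's rear edge read 2.6 mm off, which is inside the 3 mm allowed.
- **Tipping:** I took the caddy to about 1.0 rad, and all three bricks slid into the pan. They are standing on end there, so their tops should sit slightly above the rim. The flap closed again as the caddy came down.
- **Grip slip:** On the first lowering the bar worked out to the fingertips at about 0.5 rad. I kept it pressed, took the caddy back up to its stop, re-gripped the bar deeply, and then lowered slowly. Contact forces peaked at about 45 N, between the fingertips and the bar. On the second tip the flap seemed to hang behind the bricks and may have nudged the amber one, but all three stayed in the pan.
- **Last checks:** The final pictures show the caddy empty and level with its flap shut. The gripper was clear and read no force. Comparing top-camera pictures from before and after, the items I checked had not moved: both bottles, the purple scent bottle, cups, towel roll, mould, spatula handle and one of the blue bricks. The yellow scent bottle differed a little more than the rest, which I put down to the arm's shadow. The other blue brick looked in place by eye.

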